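# Open the wheel-locked calliper case

### The arm

A 7-joint arm with a two-finger parallel gripper is mounted at the origin on a cart in front of the work surface, level with it; the furniture and walls round the work are solid. World frame = base frame: x ahead of the robot, y to its left, z up, the work surface at z = 0. Lengths are in m, angles in rad, forces in N, time in s.
With the tool pointing down it reaches from about 0.425 to 0.875 m from the base axis. Payload 8.4 kg.
Tool frame: the origin (TCP) lies midway between the tips of the shut fingers; the grasp point (between the pads) lies 19 mm behind it (r.pinch_z is the distance from the TCP to the grasp point, in m); y points along the fingers, z is the direction in which the jaws open and shut, and the axes are right-handed (so a half turn about y gives the same grasp; the last joint's range is limited). The gripper opens to 85 mm and grips with 20 to 120 N. Pads are 22 mm wide; open, the fingers measure 114 mm over their backs; the gripper's body (76 mm by 85 mm) begins 54 mm behind the grasp point. The pads swing forward as they close: fully open they stand 13 mm farther back than shut.
Start: joints at [-0.099, 0.333, 0.04, 1.465, -0.013, 1.343, -0.059], TCP at [0.65, -0, 0.209] pointing down, gripper open.
Joint ranges: [-2.58, 2.58], [-0.38, 2.09], [-1.3, 1.39], [0.25, 2.4], [-1.5, 4.64], [0.08, 2.09], [-2.65, 2.65]. Speed limits (rad/s): [2.22, 2.22, 2.79, 2.79, 3.14, 3.14, 3.14].

### API

Orientations are given as a unit quaternion [x, y, z, w].
In Python, from rig import r gives the robot as it stands.
- The arm moves only by the tool arm_command, never from a script. Its argument "increments" is one flat list of numbers, 6 for each row, row after row: the shift along the tool's x, y, z in mm, then the turn, a rotation vector about the tool's x, y, z in degrees. In form: [tx, ty, tz, rx, ry, rz, tx, ty, tz, rx, ry, rz, ...]. A call has 1 to 20 rows; each row shifts and turns the commanded pose from where the row before left it, along the tool's axes as they then stand; what a row does not reach is not made up. A row lasts 1/12 s, in which the tool goes at most 41.7 mm and 7.16 degrees, less where a joint would pass 70% of its speed; a pose out of reach is approached as far as the arm can. A call with a gripper value outside its range is refused whole. "claw" is the finger opening in mm, from 0 to 85.4, set as the call begins (left out, the last holds). The fingers move at their own pace and stop on an object; "squeeze" is the grip in N (left out, the last holds). Time passes only in rows, so rows that do not move let the fingers close. It gives the time, the measured TCP pose, the force and the opening at its end, in the units of the state.
- r.read_state(): the state, without advancing time (a new reading comes with each control period).
- r.get_image(name): name is "scene" or "side" or "wrist"; returns a dict with "image" (420x560x3 uint8, red, green, blue), "range_z" (420x560 float32, m along the optical axis (not along the pixel's ray), 0 where there is no reading), "vertical_fov" (degrees; the focal length in pixels is half the picture's height over the tangent of half this angle, whatever the lens; pixels are square), "cx", "cy" (the principal point, pixels), "origin" and "attitude" of the camera in the world. Camera axes: x right, y up, looking along -z (the intrinsics and any distortion apply to the point x, -y, -z); pixel columns grow to the right and rows downward; lengths in m; the calibration is good to about 2 mm. A picture is of the moment at which its call begins.
- r.sign_off(): hands the job in, once; it reports no verdict.
Trained networks look in a picture, given as the dict that the camera call returned (one of the last four; its "shot" number tells which), for a name from the list of things; names that differ only in an ending like _2 or _b are one class to them, and where a whole thing is asked for, a point or a joint stands for the part that bears it (a point fixed in the world has none). Each returns a list of dicts, best first, with "confidence" (0 to 1); they miss things now and then, are a little off and sometimes report something else, mostly with a low value. They report only what shows in the picture. A call takes as long as a camera call.
- r.look_for(target, picture): "box" ([left, top, right, bottom] in pixels, round what is visible of it).
- r.cut_out(target, picture): "pixels" (420x560 bool, what is visible of it) and "box" ([left, top, right, bottom] in pixels, round what is visible of it).
- r.landmark_of(target, picture): "position" ([column, row] in pixels: a listed point, or the origin of a listed thing).
The state is a dict: "time_s": time; "q": joint angles; "joint_velocities": joint speeds; "joint_torque": joint torques, N m; "eef_pos": TCP position; "orientation": TCP orientation; "force": force on the tool from outside, world axes, zero at the start; "wrist_torque": the same for the moment, N m; "grip_width": finger opening in m.
Only numpy, scipy, OpenCV 4.12 (cv2) and the standard library are available. Lean on these libraries where they do the work, as an engineer would, in place of code of your own. Each camera call takes 0.05 s, during which the arm holds its last target.

### The job

The calliper case is locked: roll the two outer thumbwheels of its lock until the code reads 4 7 2 from left to right, with a light touch and without turning the middle wheel, which already stands at 7. Then slide the bolt by its knob fully to the right so that the sprung lid pops up. Leave the other things on the table where they are.

Things in the scene. Friction and masses are not known exactly. Their poses are not given: they have to be found in the camera images.
- case: grey steel calliper case, fixed; 200 mm deep (x), 260 wide (y), 80 high. Origin: centre of the underside; x from its front (robot side) to its hinged back, y left, z up. Along the front a flat lock deck (x -100 to -35, z 80): left three thumbwheels, right a slide bolt with a knob. Midway between and beside the wheels: index marks 6 mm wide, 7 high. Behind: the lid, flush; its 16 mm strap runs under the bolt.
- wheel_left_top (a point): fixed point of the case: nominal top of the left wheel's rim, 16 mm above the deck (case frame x -68, y 88, z 96 mm). Worn wheels: each real rim top lies up to 3.5 mm above or below its point, so feel for it. Each sits in a sprung cradle giving way downward: 3 N to start, then 4 N per mm, hard stop at 2.5 mm (13 N). 5 to 8 N rolls a wheel with a bare fingertip; over 15 N damages it.
- wheel_middle_top (a point): the same point of the middle wheel, 36 mm to the right (x -68, y 52, z 96 mm in the case frame); 20 mm of free space between wheels
- wheel_right_top (a point): the same point of the right wheel, 36 mm to the right of the middle one's (x -68, y 16, z 96 mm in the case frame)
- wheel_left (a joint): left wheel: black, knurled, 56 mm across, 16 wide, axle along the case's y; white digits 0 to 9 every 36 deg (17.6 mm of rim). Value in rad, endless: value / 0.6283 modulo 10 is the digit on top, in line with the index marks; grows as the top rolls away from the robot (case +x). A spring pawl clicks it to the nearest digit when let go (2 N at the rim to leave one). Starts 1 to 3 clicks off its 4.
- wheel_middle (a joint): middle wheel, like the left one; stands at its code digit 7 (value 4.40) at the start
- wheel_right (a joint): right wheel, like the left one; starts 1 to 3 clicks off its code digit 2 (value 1.26)
- knob_home (a point): fixed point of the case: centre of the bolt's knob head while the bolt is home (case frame x -60, y -68, z 98.5 mm). The knob, which moves with the bolt, is a knurled round steel head 17 mm across, 16 to 29 mm above the deck, on a 12 mm neck. Track rails 9 mm high run 11 to 14 mm to the front and rear of it: keep fingers 11 mm or more above the deck there.
- bolt (a joint): slide bolt: 0 home (locked), grows to 0.030 m, a hard stop, as the knob slides to the right (case -y). It takes about 3 to 5 N to slide and stays where left. While any wheel is off its code digit it jams after about 2 mm; do not force it (25 N at most).
- lid (a joint): lid: 0 shut, held down by the bolt; once the bolt is drawn 24 mm or more it rises by its own spring about the case's back edge to 0.35 rad in about a second (its front edge then stands 46 mm higher).
- spacer_post: white nylon post, 17 mm across, 60 mm high, standing on the table; origin at the centre of its underside
- shaft_collar: steel clamp collar, 28 x 30 mm, 12 mm high; origin at the centre of its underside
- screwdriver: screwdriver, 187 mm long along its y axis, 27 mm thick, lying; origin at its middle, on the table
- marker_pen: pen, 135 mm long along its y axis, 17 mm thick, lying; origin at its middle, on the table
- star_knob: black star knob, 36 x 40 mm, its stud standing up to 46 mm; origin at the centre of its underside
- rubber_foot_a: round rubber foot, 29 mm across, 16 mm high; origin at the centre of its underside
- rubber_foot_b: a second rubber foot like the other
- dust_brush: flat wooden brush, 153 mm long along its y axis, 30 mm wide, 11 mm thick, lying; origin at its middle, on the table

How it is judged:
On the way:
1. all three wheels stand at their digits, 4 7 2, with the bolt still home ((value of joint wheel_left between 2.393 and 2.633 rad or value of joint wheel_left between -3.89 and -3.65 rad or value of joint wheel_left between 8.676 and 8.916 rad) and value of joint wheel_middle between 4.278 and 4.518 rad and (value of joint wheel_right between 1.137 and 1.377 rad or value of joint wheel_right between -5.147 and -4.907 rad or value of joint wheel_right between 7.42 and 7.66 rad) and value of joint bolt below 0.006 m), for 0.2 s.
At the end, for the whole second after the job is handed in: the wheels show 4 7 2 (each within 0.12 rad of its click), the bolt is drawn at least 24 mm of its 30 and the lid has popped up more than 0.3 rad and is at rest ((value of joint wheel_left between 2.393 and 2.633 rad or value of joint wheel_left between -3.89 and -3.65 rad or value of joint wheel_left between 8.676 and 8.916 rad) and value of joint wheel_middle between 4.278 and 4.518 rad and (value of joint wheel_right between 1.137 and 1.377 rad or value of joint wheel_right between -5.147 and -4.907 rad or value of joint wheel_right between 7.42 and 7.66 rad) and value of joint bolt above 0.024 m and value of joint lid above 0.3 rad and velocity of joint lid below 0.1 rad/s); the robot touches nothing.
It fails at once if a wheel is pressed with more than 15 N (contact force between any of the fingers, the arm and wheel_left above 15 N or contact force between any of the fingers, the arm and wheel_middle above 15 N or contact force between any of the fingers, the arm and wheel_right above 15 N).
It fails at once if the middle wheel is turned off its digit by more than 0.2 rad (value of joint wheel_middle below 4.198 rad or value of joint wheel_middle above 4.598 rad).
It fails at once if the bolt is forced with more than 25 N (contact force between any of the fingers, the arm and bolt above 25 N).
It fails at once if another thing on the table is moved by more than 30 mm (distance of any of spacer_post, shaft_collar, screwdriver, marker_pen, star_knob, rubber_foot_a, rubber_foot_b, dust_brush from where it was at the start of the episode above 0.03 m).
It also fails if it takes over 61 s, if anything falls off the work surface, if the arm or the gripper's body presses on something with over 40 N, if the wrist force passes 120 N, or if a joint passes its speed limit or range.

## Working session

There is one attempt and no reset: what is moved stays moved. The work goes in short steps, Python scripts to look and compute and a tool call to move; the robot and the scene stay as the last step left them, time stands still between calls to the robot, and variables do not carry over. Pictures are saved under pics/ and viewed, and the job is handed in when it is done.

Besides the shell and the picture viewer there is one more tool, called after ">>>" by a JSON object that holds its "op" and its "data". arm_command: Moves the arm, as the interface text tells. Its arguments: {"type":"object","properties":{"increments":{"type":"array","items":{"type":"number"}},"claw":{"type":"number"},"squeeze":{"type":"number"}},"required":["increments"]}

```bash
ls; mkdir -p pics
cat > h.py <<'E'
import numpy as np, cv2
from rig import r
from scipy.spatial.transform import Rotation as R
def snap(n,fn=None):
    p=r.get_image(n)
    if fn: cv2.imwrite('pics/'+fn,p['image'][:,:,::-1])
    return p
def Rm(a):
    a=np.array(a,float)
    return a if a.shape==(3,3) else R.from_quat(a).as_matrix()
def f(p): return p['image'].shape[0]/2/np.tan(np.radians(p['vertical_fov'])/2)
def toworld(p,u,v,d=None):
    if d is None: d=p['range_z'][int(round(v)),int(round(u))]
    c=np.array([(u-p['cx'])/f(p)*d,-(v-p['cy'])/f(p)*d,-d])
    return Rm(p['attitude'])@c+np.array(p['origin'])
def proj(p,X):
    c=Rm(p['attitude']).T@(np.array(X)-np.array(p['origin']))
    return np.array([p['cx']+f(p)*c[0]/-c[2],p['cy']-f(p)*c[1]/-c[2]])
E
python3 - <<'E'
from h import *
for n in ['scene','side','wrist']:
    p=snap(n,n+'0.png')
    print(n,{k:v for k,v in p.items() if k not in('image','range_z')})
    for t in ['wheel_left_top','wheel_middle_top','wheel_right_top','knob_home','case']:
        l=r.landmark_of(t,p)
        for q in l[:2]:
            u,v=q['position']; print(t,q['confidence'],u,v, toworld(p,u,v) if 0<=u<559 and 0<=v<419 else None)
print(r.read_state(), r.pinch_z)
E
```

```text
pics
scene {'vertical_fov': 53.44349867779443, 'cx': 282.48447059058697, 'cy': 214.20026361897465, 'origin': array([0.07870705, 0.50248913, 0.65648294]), 'attitude': array([-0.16162825,  0.37649524,  0.84876858, -0.33424472]), 'shot': 1}
wheel_left_top 0.75 288.7 218.6 [0.50337282 0.05655076 0.09714277]
wheel_middle_top 0.6 299.4 207.2 [0.52316113 0.00238599 0.08113658]
wheel_right_top 0.83 306.6 196.9 [ 0.52233535 -0.01941327  0.09643166]
knob_home 0.92 323.0 176.7 [ 0.53567909 -0.08956678  0.10409119]
knob_home 0.17 216.1 337.1 [0.45065853 0.30110199 0.01413309]
case 0.97 285.1 213.6 [0.53130812 0.03780039 0.08151644]
case 0.17 289.8 219.3 [0.50222706 0.05460128 0.09463733]
side {'vertical_fov': 54.81942251808855, 'cx': 276.2765152278923, 'cy': 213.52675140958448, 'origin': array([0.3267367 , 0.70823904, 0.58409336]), 'attitude': array([-0.07558464,  0.44221633,  0.87899265, -0.1615661 ]), 'shot': 2}
wheel_left_top 0.64 303.2 209.6 [0.50508161 0.06167604 0.09690607]
wheel_middle_top 0.88 305.0 198.8 [0.51458695 0.01814001 0.09331881]
wheel_right_top 0.82 307.6 186.8 [ 0.52162678 -0
[... 762 characters left out ...]
0.33320424,  0.03989314,  1.46539332, -0.01339778,
        1.34330879, -0.05848544]), 'joint_velocities': array([-1.12428769e-03,  9.73803745e-05,  5.46524507e-04, -1.21227158e-03,
       -4.33590834e-05, -6.06613845e-04,  1.08231452e-03]), 'joint_torque': array([-8.61914432e-04, -6.58292913e+01,  1.36288974e+00, -4.05822515e+01,
        1.66744256e-02,  2.68083277e-03,  1.80001985e-05]), 'eef_pos': array([ 6.49971010e-01, -1.93233803e-07,  2.09308330e-01]), 'orientation': array([-0.50001201,  0.5000122 , -0.49998562,  0.49999017]), 'force': array([ 0.81992726,  1.40136031, -0.13254376]), 'wrist_torque': array([-0.05112403, -0.02783243,  0.02879687]), 'grip_width': 0.0856221212669148} 0.0187
```

View images.

Run:
```python
import cv2
for n in ['scene0','side0','wrist0']:
    i=cv2.imread(f'pics/{n}.png'); 
    c={'scene0':i[130:270,220:400],'side0':i[130:260,240:400],'wrist0':i[90:300,40:260]}[n]
    s=min(800/c.shape[1],600/c.shape[0]); cv2.imwrite(f'pics/{n}z.png',cv2.resize(c,None,fx=s,fy=s,interpolation=cv2.INTER_CUBIC))
```

```text
(no output)
```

View pics/scene0.png

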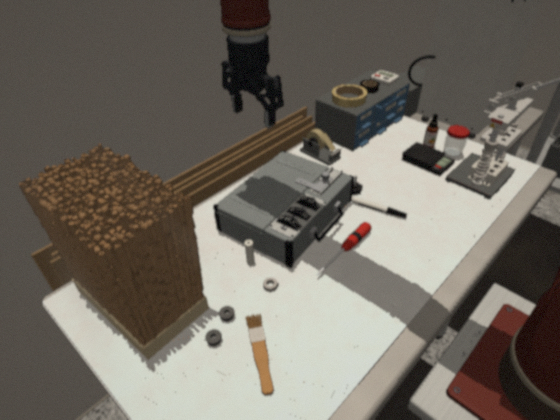

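View pics/wrist0.png

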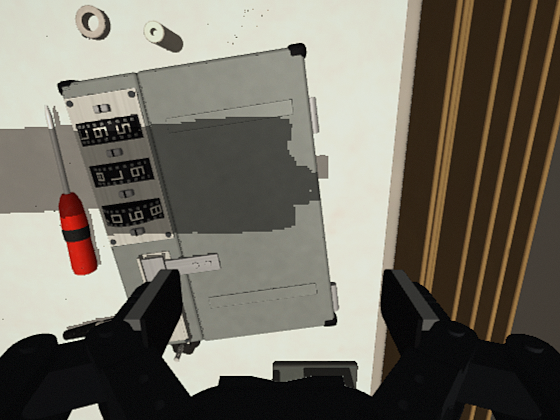

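View pics/wrist0z.png

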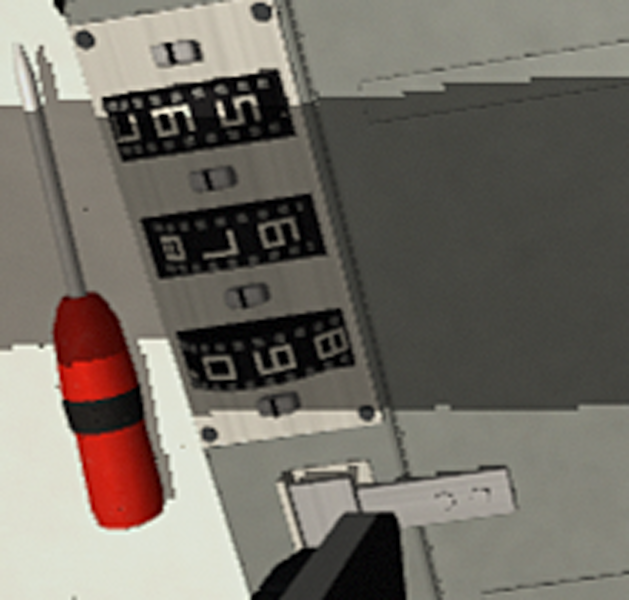

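View pics/side0z.png

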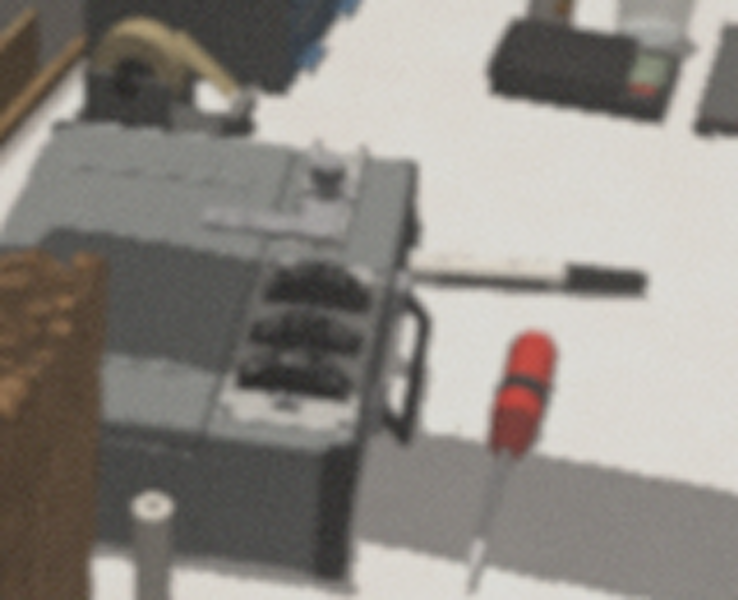

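Run:
```python
from h import *
p=snap('wrist')
print({k:(v if k not in('image','range_z') else None) for k,v in p.items()}.keys())
for uv in [(101,108),(114,153),(126,193),(138,232),(68,86),(297,48),(332,322),(140,72),(116,121),(121,170),(131,210),(75,130),(120,133), (200,340)]:
    print(uv, toworld(p,*uv).round(4))
print(r.read_state()['time_s'])
```

```text
dict_keys(['image', 'range_z', 'vertical_fov', 'cx', 'cy', 'origin', 'attitude', 'shot'])
(101, 108) [0.5046 0.0712 0.086 ]
(114, 153) [0.5099 0.0351 0.0862]
(126, 193) [0.5153 0.0006 0.0862]
(138, 232) [ 0.5207 -0.0359  0.0851]
(68, 86) [0.4774 0.0881 0.0796]
(297, 48) [0.6618 0.1162 0.0793]
(332, 322) [ 0.7003 -0.1343  0.0798]
(140, 72) [0.5371 0.0986 0.0804]
(116, 121) [0.5187 0.0614 0.0935]
(121, 170) [0.5157 0.0216 0.0903]
(131, 210) [ 0.5226 -0.0113  0.0972]
(75, 130) [0.4771 0.0534 0.0801]
(120, 133) [0.5198 0.052  0.0918]
(200, 340) [ 0.5666 -0.1564  0.0788]
0.95
```

Run:
```python
from h import *
s=r.read_state(); print(Rm(s['orientation']).round(3))
```

```text
[[-0. -0.  1.]
 [-1.  0. -0.]
 [-0. -1. -0.]]
```

>>> {"op": "arm_command", "data": {"increments": [0, 0, -20, 0, 0, 0, 0, 0, -30, 0, 0, 0, 0, 0, -30, 0, 0, 0, 0, 0, -30, 0, 0, 0, 0, 0, -20, 0, -2.9, 0, 0, 0, 0, 0, -2.9, 0, 0, 0, 0, 0, -2.9, 0, 0, 0, 0, 0, 0, 0, 0, 0, 0, 0, 0, 0], "claw": 0, "squeeze": 20}}

```text
time_s: 1.7
eef_pos: [0.52, -0.0001, 0.2095]
orientation: [-0.536, 0.461, -0.461, 0.536]
force: [0.3, -0.2, -0.3]
grip_width: 0.0003
```

Run:
```python
from h import *
p=snap('wrist','w1.png')
i=p['image'][:,:,::-1]; 
cv2.imwrite('pics/w1z.png',cv2.resize(np.rot90(i[60:300,160:400]),None,fx=2.5,fy=2.5,interpolation=cv2.INTER_CUBIC))
import pickle; pickle.dump(p,open('w1.pkl','wb'))
for t in ['wheel_left_top','wheel_middle_top','wheel_right_top','knob_home']:
    for q in r.landmark_of(t,p)[:1]:
        u,v=q['position']; print(t,q['confidence'],u,v, toworld(p,u,v).round(4))
print(r.read_state())
```

```text
wheel_left_top 0.8 271.5 129.4 [0.5037 0.0533 0.0956]
wheel_middle_top 0.85 273.1 174.4 [0.5102 0.0168 0.0911]
wheel_right_top 0.96 275.4 215.5 [ 0.5172 -0.017   0.0965]
{'time_s': 1.95, 'q': array([-9.97951389e-02,  7.13977273e-02,  1.49780627e-02,  1.77873705e+00,
       -1.11686060e-03,  1.29182282e+00,  6.65023528e-02]), 'joint_velocities': array([-0.00040842, -0.00051874, -0.00027737,  0.00149558, -0.00096668,
        0.00083735,  0.00390819]), 'joint_torque': array([ 8.39595246e-03, -4.56473601e+01,  2.25057201e-01, -4.00627506e+01,
        1.67445122e-02,  5.68726231e-03, -2.33090477e-02]), 'eef_pos': array([ 5.20065576e-01, -1.77987408e-06,  2.09155549e-01]), 'orientation': array([ 0.53638993, -0.46093783,  0.46075846, -0.53621246]), 'force': array([ 0.56518381, -0.73700366,  0.5570996 ]), 'wrist_torque': array([-0.04092922, -0.00972681,  0.00619856]), 'grip_width': 7.610232849587129e-05}
```

View pics/w1.png

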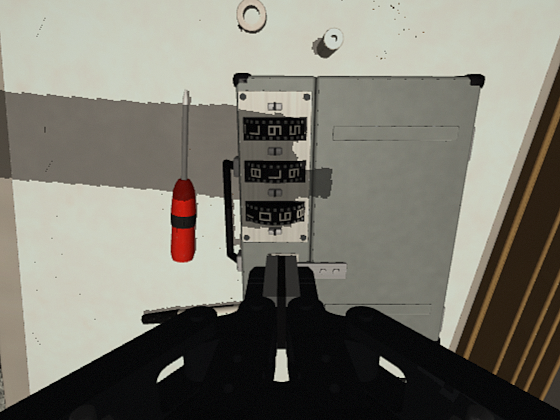

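View pics/w1z.png

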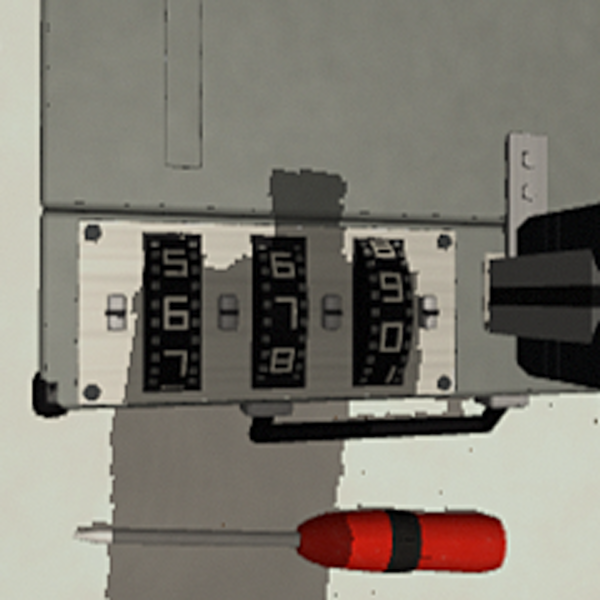

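Run:
```python
from h import *
import pickle
p=pickle.load(open('w1.pkl','rb'))
# marks centroid (by zoom px -> px): rot90: zoom x = row, zoom y=(239-col)
for zx,zy in [(117,313),(228,312),(332,312),(430,313)]:
    v=60+zx/2.5;u=160+239-zy/2.5
    print('mark',u,v,toworld(p,u,v).round(4))
V,U=np.mgrid[60:300,160:480]
P=np.array([toworld(p,u,v) for u,v in zip(U.ravel(),V.ravel())]).reshape(*U.shape,3)
np.save('P.npy',P)
psi=np.radians(8.65)
ex=np.array([np.cos(psi),np.sin(psi)]);ey=np.array([-np.sin(psi),np.cos(psi)])
w=np.array([0.5117,0.0175])
d=P[...,:2]-w
X=d@ex;Y=d@ey
for name,y0 in [('L',.036),('M',0),('R',-.036)]:
    for xc in np.arange(-.028,.029,.004):
        m=(abs(Y-y0)<.005)&(abs(X-xc)<.002)
        print(name,round(xc*1e3),m.sum(),(P[...,2][m]*1e3).round(1).max() if m.any() else None, (np.median(P[...,2][m])*1e3).round(1) if m.any() else None)
# deck edges
m=(abs(P[...,2]-.08)<.002); print('X ext',np.percentile(X[m],[.5,99.5]),'Y',np.percentile(Y[m],[.5,99.5]),'z',np.median(P[...,2][m]))
```

```text
mark 273.8 106.8 [0.5029 0.0704 0.0868]
mark 274.2 151.2 [0.5083 0.0354 0.087 ]
mark 274.2 192.8 [ 5.135e-01 -1.000e-04  8.610e-02]
mark 273.8 232.0 [ 0.5184 -0.0365  0.0852]
L -28 58 81.8 80.2
L -24 55 86.3 83.1
L -20 53 90.0 87.9
L -16 64 93.8 91.3
L -12 65 95.0 93.4
L -8 64 96.2 94.9
L -4 65 97.0 95.5
L 0 65 97.4 96.0
L 4 65 97.1 95.3
L 8 64 96.0 94.3
L 12 64 95.5 92.7
L 16 51 92.6 90.2
L 20 59 89.6 86.8
L 24 59 85.0 81.2
L 28 50 81.8 80.3
M -28 55 81.9 80.6
M -24 50 82.7 80.7
M -20 49 86.0 84.4
M -16 55 89.4 87.2
M -12 58 91.0 89.5
M -8 49 92.4 90.9
M -4 66 274.2 91.4
M 0 59 274.4 91.6
M 4 60 92.9 91.2
M 8 47 91.9 90.1
M 12 64 274.2 88.7
M 16 58 273.8 85.9
M 20 46 85.2 81.7
M 24 58 81.9 80.7
M 28 45 81.9 80.1
R -28 48 82.1 80.5
R -24 44 89.6 85.2
R -20 43 92.1 89.8
R -16 46 93.8 92.4
R -12 55 96.5 94.9
R -8 56 97.8 96.0
R -4 46 98.1 96.8
R 0 54 98.5 96.6
R 4 55 97.7 96.3
R 8 44 97.2 95.8
R 12 54 95.6 93.6
R 16 44 94.0 91.0
R 20 52 90.1 87.4
R 24 41 84.6 81.4
R 28 41 82.1 80.2
X ext [-0.03120126  0.16479285] Y [-0.12535784  0.07642683] z 0.07993709541919403
```

```bash
cat > unwrap.py <<'E'
from h import *
PSI=np.radians(8.4)
W=np.array([0.511,0.0175])
ex=np.array([np.cos(PSI),np.sin(PSI),0]);ey=np.array([-np.sin(PSI),np.cos(PSI),0])
def pt(x,y,z): # offset from middle top, world z
    return np.array([W[0],W[1],0])+ex*x+ey*y+np.array([0,0,z])
def unwrap(p,fn,tops=(.096,.0918,.0967)):
    out=[]
    for y0,zt in zip((.036,0,-.036),tops):
        th=np.radians(np.arange(55,-55.1,-.5)); ys=np.arange(.013,-.0131,-.0004)
        M=np.zeros((len(th),len(ys),2),np.float32)
        for i,t in enumerate(th):
            for j,y in enumerate(ys):
                M[i,j]=proj(p,pt(.028*np.sin(t),y0+y,zt-.028+.028*np.cos(t)))
        o=cv2.remap(p['image'][:,:,::-1].copy(),M[...,0],M[...,1],cv2.INTER_CUBIC)
        o=cv2.resize(o,(200,560))
        for k in(-36,0,36):
            yy=int(280-k/55*280); cv2.line(o,(0,yy),(25 if k else 50,yy),(0,0,255) if k==0 else (0,255,255),2)
        out.append(o)
    cv2.imwrite('pics/'+fn,np.hstack(out))
E
python3 - <<'E'
from unwrap import *
import pickle
unwrap(pickle.load(open('w1.pkl','rb')),'u1.png')
E
```

```text
(no output)
```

View pics/u1.png

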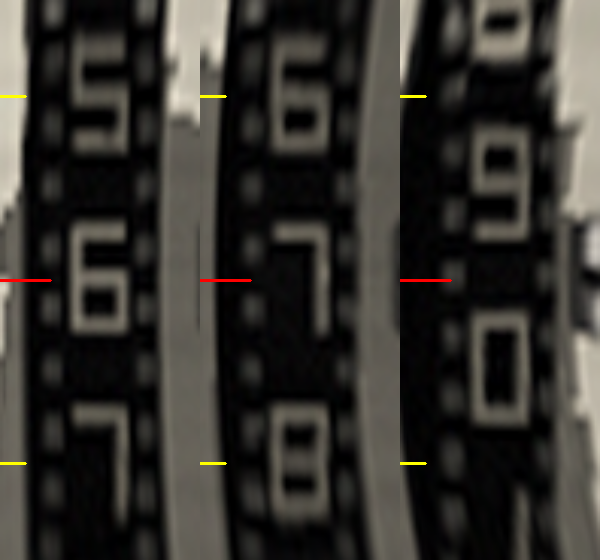

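>>> {"op": "arm_command", "data": {"increments": [-20, 10, 1, 0, 0, 0, -24.7, 20, 1.8, 0, 0, 0, -10, 30, 0, 0, 0, 0, 0, 30, 0, 0, 0, 0, 0, 14, 0, 0, 0, 0, 0, 3, 0, 0, 0, 0, 0, 0, 0, 0, 0, 0, 0, 0, 0, 0, 0, 0]}}

```text
time_s: 2.62
eef_pos: [0.5152, 0.0544, 0.1033]
orientation: [-0.536, 0.461, -0.461, 0.537]
force: [-0.6, 0.1, 1.5]
grip_width: 0.0001
```

```bash
cat > st.py <<'E'
from h import *
from unwrap import pt,ex,ey,W
s=r.read_state(); e=np.array(s['eef_pos']); d=e-np.array([W[0],W[1],0])
print('t',s['time_s'],'case off mm',(d@ex*1e3).round(2),(d@ey*1e3).round(2),'z',(e[2]*1e3).round(2),'F',np.array(s['force']).round(2))
E
python3 st.py
```

```text
t 2.6167 case off mm 9.54 35.92 z 103.31 F [-0.6   0.09  1.49]
```

>>> {"op": "arm_command", "data": {"increments": [0, 1, 0, 0, 0, 0, 0, 1, 0, 0, 0, 0, 0, 0, 0, 0, 0, 0, 0, 0, 0, 0, 0, 0]}}

```text
time_s: 2.95
eef_pos: [0.5148, 0.0545, 0.1009]
orientation: [-0.536, 0.461, -0.461, 0.537]
force: [0.0, -0.5, -0.2]
grip_width: -0.0001
```

>>> {"op": "arm_command", "data": {"increments": [0, 1, 0, 0, 0, 0, 0, 1, 0, 0, 0, 0, 0, 0, 0, 0, 0, 0, 0, 0, 0, 0, 0, 0]}}

```text
time_s: 3.28
eef_pos: [0.5144, 0.0545, 0.0982]
orientation: [0.537, -0.461, 0.461, -0.536]
force: [0.2, 0.2, 0.2]
grip_width: -0.0002
```

>>> {"op": "arm_command", "data": {"increments": [0, 0.5, 0, 0, 0, 0, 0, 0.5, 0, 0, 0, 0, 0, 0, 0, 0, 0, 0, 0, 0, 0, 0, 0, 0]}}

```text
time_s: 3.62
eef_pos: [0.5145, 0.0545, 0.0973]
orientation: [0.537, -0.461, 0.461, -0.536]
force: [-0.0, -0.3, -1.0]
grip_width: -0.0
```

>>> {"op": "arm_command", "data": {"increments": [0, 0.7, 0, 0, 0, 0, 0, 0, 0, 0, 0, 0, 0, 0, 0, 0, 0, 0]}}

```text
time_s: 3.87
eef_pos: [0.5144, 0.0545, 0.0966]
orientation: [0.536, -0.461, 0.461, -0.536]
force: [-0.9, 0.6, -0.6]
grip_width: -0.0001
```

>>> {"op": "arm_command", "data": {"increments": [0, 0.7, 0, 0, 0, 0, 0, 0, 0, 0, 0, 0, 0, 0, 0, 0, 0, 0]}}

```text
time_s: 4.12
eef_pos: [0.5144, 0.0545, 0.0959]
orientation: [0.537, -0.461, 0.461, -0.536]
force: [0.1, -0.9, -0.0]
grip_width: 0.0001
```

>>> {"op": "arm_command", "data": {"increments": [0, 0.7, 0, 0, 0, 0, 0, 0, 0, 0, 0, 0, 0, 0, 0, 0, 0, 0]}}

```text
time_s: 4.37
eef_pos: [0.5144, 0.0545, 0.0952]
orientation: [0.536, -0.461, 0.461, -0.536]
force: [-0.1, -0.8, 0.2]
grip_width: -0.0002
```

>>> {"op": "arm_command", "data": {"increments": [0, 0.6, 0, 0, 0, 0, 0, 0, 0, 0, 0, 0, 0, 0, 0, 0, 0, 0]}}

```text
time_s: 4.62
eef_pos: [0.5144, 0.0545, 0.0946]
orientation: [0.536, -0.461, 0.461, -0.536]
force: [-0.2, 0.2, -0.2]
grip_width: 0.0004
```

>>> {"op": "arm_command", "data": {"increments": [0, 0.6, 0, 0, 0, 0, 0, 0, 0, 0, 0, 0, 0, 0, 0, 0, 0, 0]}}

```text
time_s: 4.87
eef_pos: [0.5144, 0.0545, 0.094]
orientation: [0.537, -0.461, 0.461, -0.536]
force: [0.9, -0.1, -0.2]
grip_width: -0.0002
```

>>> {"op": "arm_command", "data": {"increments": [0, 0.5, 0, 0, 0, 0, 0, 0, 0, 0, 0, 0, 0, 0, 0, 0, 0, 0]}}

```text
time_s: 5.12
eef_pos: [0.5145, 0.0545, 0.0935]
orientation: [0.536, -0.461, 0.461, -0.536]
force: [-0.3, -0.1, 0.7]
grip_width: 0.0001
```

>>> {"op": "arm_command", "data": {"increments": [0, 0.5, 0, 0, 0, 0, 0, 0, 0, 0, 0, 0, 0, 0, 0, 0, 0, 0]}}

```text
time_s: 5.37
eef_pos: [0.5144, 0.0545, 0.093]
orientation: [0.537, -0.461, 0.461, -0.536]
force: [0.5, 0.1, 0.1]
grip_width: -0.0001
```

```bash
python3 st.py
python3 - <<'E'
from h import *
p=snap('side','s2.png'); i=p['image'][130:260,240:400,::-1]; cv2.imwrite('pics/s2z.png',cv2.resize(i,None,fx=4.5,fy=4.5,interpolation=cv2.INTER_CUBIC))
p=snap('wrist','w2.png')
E
```

```text
t 5.3667 case off mm 8.79 36.07 z 92.97 F [0.46 0.09 0.08]
```

View pics/s2z.png

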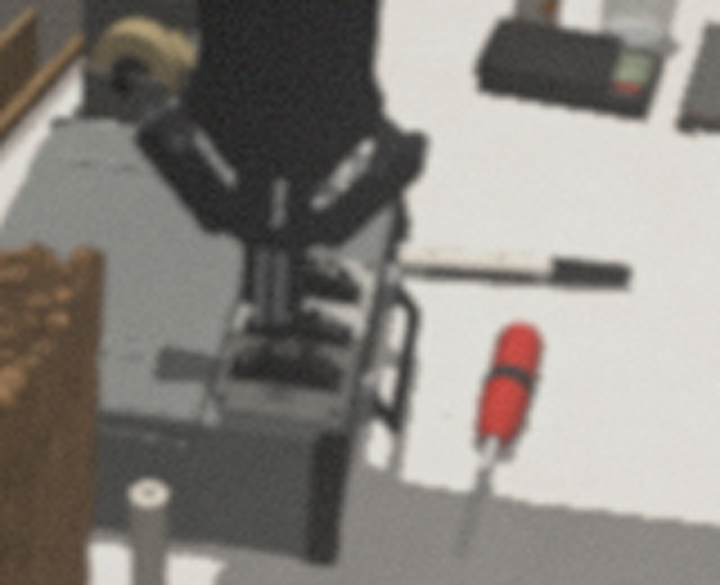

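View pics/w2.png

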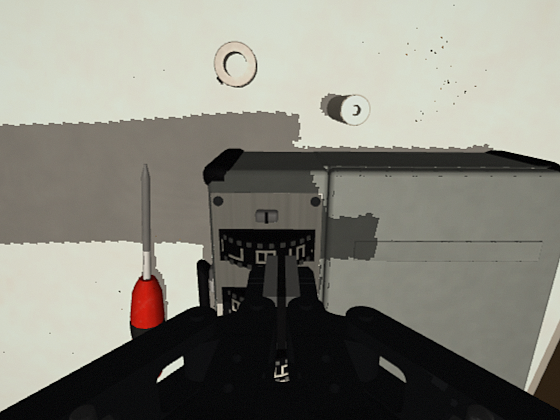

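Run:
```python
from h import *
from unwrap import *
s=r.read_state(); e=s['eef_pos']
for n in ['wrist','side']:
    p=snap(n)
    print(n,'tcp',proj(p,e).round(1),'Ltop',proj(p,pt(0,.036,.096)).round(1),'Mtop',proj(p,pt(0,0,.092)).round(1))
    for t in ['wheel_left_top','wheel_middle_top']:
        for q in r.landmark_of(t,p)[:1]: print(t,q)
    if n=='wrist':
        for u,v in [(267,216),(262,240),(262,255),(262,262),(283,262),(283,258),(283,270),(283,255)]: 
            w=toworld(p,u,v); d=w-np.array([W[0],W[1],0]);print(u,v,w.round(4),(d@ex*1e3).round(1),(d@ey*1e3).round(1))
```

```text
wrist tcp [282.3 254.5] Ltop [265.2 257. ] Mtop [266.1 312.9]
267 216 [0.5036 0.0718 0.0858] 0.7 54.8
262 240 [0.5029 0.0607 0.0924] -1.7 43.9
262 255 [0.504  0.0536 0.0953] -1.7 36.8
262 262 [0.5045 0.051  0.0979] -1.6 34.1
283 262 [0.5128 0.066  0.1254] 8.9 47.7
283 258 [0.5129 0.0659 0.1213] 8.9 47.6
283 270 [0.5128 0.0658 0.1322] 8.8 47.5
283 255 [0.5148 0.0546 0.0937] 9.2 36.1
side tcp [299.8 208.2] Ltop [304.1 207.6] Mtop [306.7 199.5]
wheel_left_top {'position': [303.9, 205.0], 'confidence': 0.87}
wheel_middle_top {'position': [303.4, 194.9], 'confidence': 0.8}
```

>>> {"op": "arm_command", "data": {"increments": [0, -4, 0, 0, 0, 0, 0, -2.5, -3, 0, 0, 0, 0, 0, -6, 0, 0, 0, 0, 1, 0, 0, 0, 0, 0, 0.5, 0, 0, 0, 0, 0, 0, 0, 0, 0, 0, 0, 0, 0, 0, 0, 0]}}

```text
time_s: 6.35
eef_pos: [0.5055, 0.0531, 0.0979]
orientation: [0.537, -0.461, 0.461, -0.536]
force: [-0.4, -0.5, 0.0]
grip_width: 0.0002
```

>>> {"op": "arm_command", "data": {"increments": [0, 0.6, 0, 0, 0, 0, 0, 0.3, 0, 0, 0, 0, 0, 0, 0, 0, 0, 0, 0, 0, 0, 0, 0, 0]}}

```text
time_s: 6.68
eef_pos: [0.5056, 0.0532, 0.097]
orientation: [0.537, -0.461, 0.461, -0.536]
force: [-0.2, -0.6, -0.7]
grip_width: -0.0003
```

>>> {"op": "arm_command", "data": {"increments": [0, 0.5, 0, 0, 0, 0, 0, 0, 0, 0, 0, 0, 0, 0, 0, 0, 0, 0]}}

```text
time_s: 6.93
eef_pos: [0.5056, 0.0531, 0.0966]
orientation: [0.537, -0.461, 0.461, -0.536]
force: [0.4, -0.6, 0.0]
grip_width: -0.0002
```

>>> {"op": "arm_command", "data": {"increments": [0, 0.5, 0, 0, 0, 0, 0, 0, 0, 0, 0, 0, 0, 0, 0, 0, 0, 0]}}

```text
time_s: 7.18
eef_pos: [0.5055, 0.0531, 0.0961]
orientation: [0.537, -0.461, 0.461, -0.536]
force: [-1.3, 0.1, -0.2]
grip_width: 0.0001
```

>>> {"op": "arm_command", "data": {"increments": [0, 0.5, 0, 0, 0, 0, 0, 0, 0, 0, 0, 0, 0, 0, 0, 0, 0, 0]}}

```text
time_s: 7.43
eef_pos: [0.5055, 0.0531, 0.0956]
orientation: [0.537, -0.461, 0.461, -0.536]
force: [-1.1, -0.5, 0.3]
grip_width: 0.0002
```

>>> {"op": "arm_command", "data": {"increments": [0, 0.5, 0, 0, 0, 0, 0, 0, 0, 0, 0, 0, 0, 0, 0, 0, 0, 0]}}

```text
time_s: 7.68
eef_pos: [0.5056, 0.0531, 0.0951]
orientation: [0.536, -0.461, 0.461, -0.536]
force: [-0.2, -0.5, -0.3]
grip_width: 0.0001
```

>>> {"op": "arm_command", "data": {"increments": [0, 0.5, 0, 0, 0, 0, 0, 0, 0, 0, 0, 0, 0, 0, 0, 0, 0, 0]}}

```text
time_s: 7.93
eef_pos: [0.5055, 0.0531, 0.0946]
orientation: [0.537, -0.461, 0.461, -0.536]
force: [-0.1, 1.1, -0.1]
grip_width: 0.0002
```

>>> {"op": "arm_command", "data": {"increments": [0, 0.5, 0, 0, 0, 0, 0, 0, 0, 0, 0, 0, 0, 0, 0, 0, 0, 0]}}

```text
time_s: 8.18
eef_pos: [0.5055, 0.0531, 0.0941]
orientation: [0.537, -0.461, 0.461, -0.536]
force: [0.4, 0.3, -0.2]
grip_width: 0.0002
```

>>> {"op": "arm_command", "data": {"increments": [0, 0.5, 0, 0, 0, 0, 0, 0, 0, 0, 0, 0, 0, 0, 0, 0, 0, 0]}}

```text
time_s: 8.43
eef_pos: [0.5055, 0.0531, 0.0936]
orientation: [0.536, -0.461, 0.461, -0.536]
force: [-0.6, -0.1, -0.5]
grip_width: -0.0002
```

>>> {"op": "arm_command", "data": {"increments": [0, 0.5, 0, 0, 0, 0, 0, 0, 0, 0, 0, 0, 0, 0, 0, 0, 0, 0]}}

```text
time_s: 8.68
eef_pos: [0.5055, 0.0531, 0.0931]
orientation: [0.537, -0.461, 0.461, -0.536]
force: [0.4, -0.2, 0.4]
grip_width: -0.0001
```

>>> {"op": "arm_command", "data": {"increments": [0, 0.5, 0, 0, 0, 0, 0, 0, 0, 0, 0, 0, 0, 0, 0, 0, 0, 0]}}

```text
time_s: 8.93
eef_pos: [0.5055, 0.0531, 0.0926]
orientation: [0.537, -0.461, 0.461, -0.536]
force: [0.3, 0.4, -0.2]
grip_width: 0.0001
```

```bash
python3 st.py
python3 - <<'E'
from h import *
p=snap('wrist','w3.png'); i=p['image'][190:310,190:350,::-1]; cv2.imwrite('pics/w3z.png',cv2.resize(i,None,fx=5,fy=5,interpolation=cv2.INTER_CUBIC))
E
```

```text
t 8.9333 case off mm -0.2 36.04 z 92.57 F [ 0.28  0.44 -0.17]
```

View pics/w3z.png

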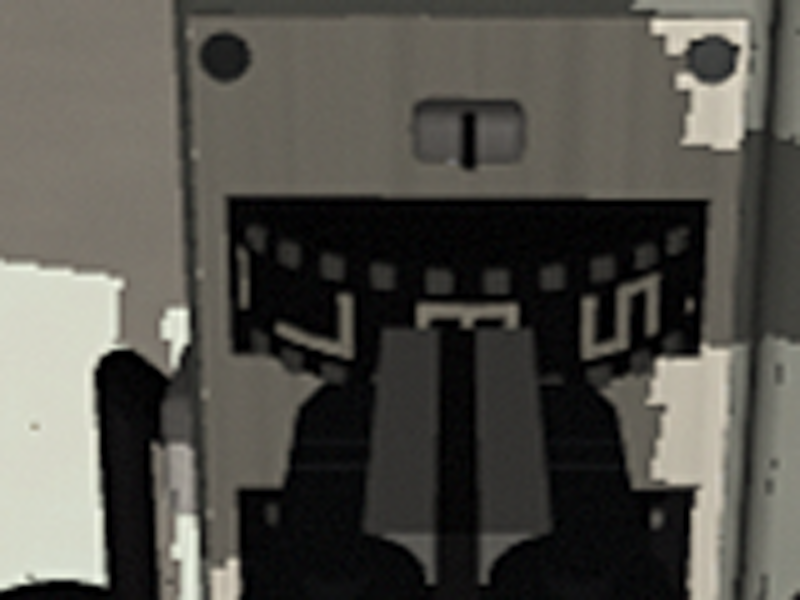

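Run:
```python
from h import *
from unwrap import *
s=r.read_state(); e=s['eef_pos']
for n,uu,vv in [('side',None,None),('scene',None,None),('wrist',None,None)]:
    p=snap(n); u0,v0=proj(p,e); print(n,u0,v0)
    for du in ([0] if n=='wrist' else [-4,0]):
      for v in range(int(v0)-24,int(v0)+16,2):
        w=toworld(p,u0+du+ (6 if n=='wrist' else 0),v); d=w-np.array([W[0],W[1],0]); print(du,v,'x %.1f y %.1f z %.1f'%(d@ex*1e3,d@ey*1e3,w[2]*1e3), end=' | ')
      print()
p=snap('side'); i=p['image'][150:240,250:350,::-1]; cv2.imwrite('pics/s3z.png',cv2.resize(i,None,fx=6.5,fy=6.5,interpolation=cv2.INTER_CUBIC))
```

```text
side 304.1263965594742 208.96522345670436
-4 184 x 9.1 y 49.5 z 160.6 | -4 186 x 9.0 y 48.5 z 155.4 | -4 188 x 9.8 y 41.2 z 146.0 | -4 190 x 9.2 y 43.7 z 143.0 | -4 192 x 9.2 y 42.0 z 137.1 | -4 194 x 8.7 y 44.0 z 133.7 | -4 196 x 8.4 y 44.8 z 129.4 | -4 198 x 8.3 y 43.8 z 123.9 | -4 200 x 13.6 y 3.2 z 90.7 | -4 202 x 12.5 y 9.0 z 89.6 | -4 204 x 12.4 y 8.4 z 84.0 | -4 206 x 9.3 y 29.9 z 94.3 | -4 208 x 7.8 y 39.4 z 96.1 | -4 210 x 6.9 y 44.0 z 94.5 | -4 212 x 6.6 y 44.8 z 90.0 | -4 214 x 6.2 y 46.1 z 85.9 | -4 216 x 4.7 y 55.5 z 87.9 | -4 218 x 4.5 y 55.2 z 82.6 | -4 220 x 3.4 y 61.9 z 82.6 | -4 222 x 2.6 y 66.2 z 80.9 | 
0 184 x 1.8 y 45.5 z 159.2 | 0 186 x 1.8 y 43.0 z 152.9 | 0 188 x 1.3 y 45.4 z 149.9 | 0 190 x 1.0 y 46.1 z 145.7 | 0 192 x 0.6 y 47.5 z 141.9 | 0 194 x 0.4 y 46.8 z 136.7 | 0 196 x 0.2 y 46.0 z 131.5 | 0 198 x -0.1 y 46.4 z 127.0 | 0 200 x -0.2 y 45.7 z 121.7 | 0 202 x 4.1 y 8.4 z 90.6 | 0 204 x 3.9 y 7.7 z 84.9 | 0 206 x 0.8 y 31.4 z 96.7 | 0 208 x -0.3 y 38.4 z 96.7 | 0 210 x -0.9 y 41.2 z 93.7 | 0 212 x -1.3 y 42.0 z 89.3 | 0 214 x -1.5 y 41.3 z 83.6 | 0 216 x 
[... 1257 characters left out ...]
0 228 x -6.9 y 46.1 z 79.0 | 0 230 x -11.6 y 52.9 z 81.3 | 0 232 x -13.1 y 55.1 z 78.3 | 
wrist 282.30919246337027 254.44621229516045
0 230 x 3.1 y 45.1 z 80.6 | 0 232 x 3.1 y 43.9 z 80.6 | 0 234 x 3.0 y 43.8 z 83.2 | 0 236 x 3.0 y 43.9 z 86.4 | 0 238 x 2.9 y 43.8 z 88.8 | 0 240 x 2.9 y 44.1 z 92.3 | 0 242 x 2.8 y 44.4 z 95.8 | 0 244 x 2.8 y 43.4 z 96.0 | 0 246 x 2.8 y 42.0 z 95.3 | 0 248 x 2.8 y 41.1 z 95.7 | 0 250 x 2.8 y 40.1 z 96.1 | 0 252 x 2.8 y 39.3 z 96.7 | 0 254 x 2.9 y 37.5 z 95.1 | 0 256 x 2.3 y 46.8 z 117.4 | 0 258 x 2.2 y 47.1 z 120.0 | 0 260 x 2.2 y 47.3 z 122.3 | 0 262 x 2.2 y 47.3 z 124.3 | 0 264 x 2.1 y 47.3 z 126.1 | 0 266 x 2.1 y 47.2 z 127.8 | 0 268 x 2.0 y 47.1 z 129.5 |
```

View pics/s3z.png

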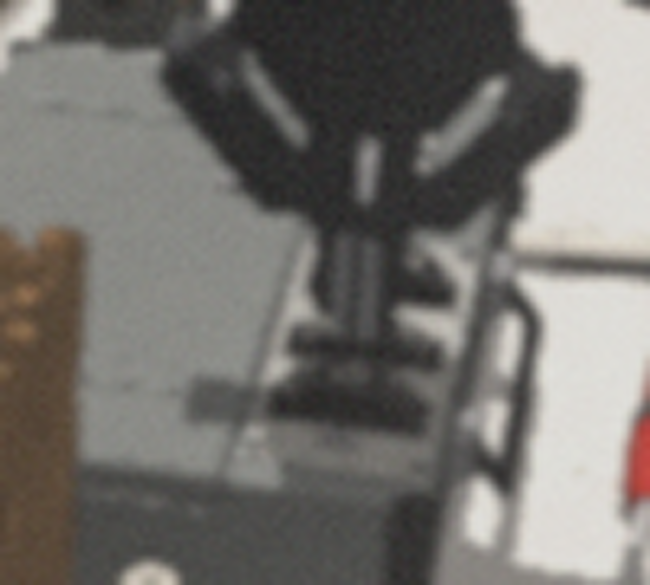

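>>> {"op": "arm_command", "data": {"increments": [0, 5, 0, 0, 0, 0, 0, 5, 0, 0, 0, 0, 0, 3, 0, 0, 0, 0, 0, 0, 0, 0, 0, 0, 0, 0, 0, 0, 0, 0]}}

```text
time_s: 9.6
eef_pos: [0.5053, 0.0531, 0.0792]
orientation: [0.537, -0.461, 0.46, -0.536]
force: [-0.2, 0.4, 0.1]
grip_width: -0.0002
```

```bash
cat > tip.py <<'E'
from h import *
from unwrap import *
import sys
s=r.read_state(); p=snap('wrist',sys.argv[1]+'.png'); u0,v0=proj(p,np.array(s['eef_pos'])+[0,0,.02])
for v in range(225,290,3):
    w=toworld(p,284,v); d=w-np.array([W[0],W[1],0]); print(v,'x %.1f y %.1f z %.1f'%(d@ex*1e3,d@ey*1e3,w[2]*1e3), end=' | ')
i=p['image'][170:320,180:380,::-1]; cv2.imwrite('pics/'+sys.argv[1]+'z.png',cv2.resize(i,None,fx=4,fy=4,interpolation=cv2.INTER_CUBIC))
E
python3 st.py; python3 tip.py w4
```

```text
t 9.6 case off mm -0.48 36.02 z 79.21 F [-0.21  0.44  0.11]
225 x 0.2 y 54.9 z 85.9 | 228 x 0.2 y 53.7 z 87.1 | 231 x 0.2 y 51.9 z 86.4 | 234 x 0.3 y 47.5 z 79.2 | 237 x 0.3 y 46.4 z 80.5 | 240 x 0.3 y 44.6 z 80.2 | 243 x 0.3 y 43.6 z 81.7 | 246 x 0.3 y 43.6 z 85.6 | 249 x 0.3 y 43.5 z 89.0 | 252 x 0.2 y 43.8 z 93.1 | 255 x 0.2 y 43.3 z 95.4 | 258 x 0.1 y 47.4 z 107.1 | 261 x 0.1 y 47.4 z 110.1 | 264 x 0.0 y 47.3 z 112.8 | 267 x 0.0 y 46.9 z 114.8 | 270 x -0.0 y 47.8 z 119.0 | 273 x -0.0 y 47.1 z 120.4 | 276 x -0.0 y 46.6 z 121.9 | 279 x -0.1 y 47.3 z 125.4 | 282 x -0.1 y 47.6 z 128.4 | 285 x -0.1 y 47.2 z 129.8 | 288 x -0.1 y 47.6 z 132.6 |
```

View pics/w4z.png

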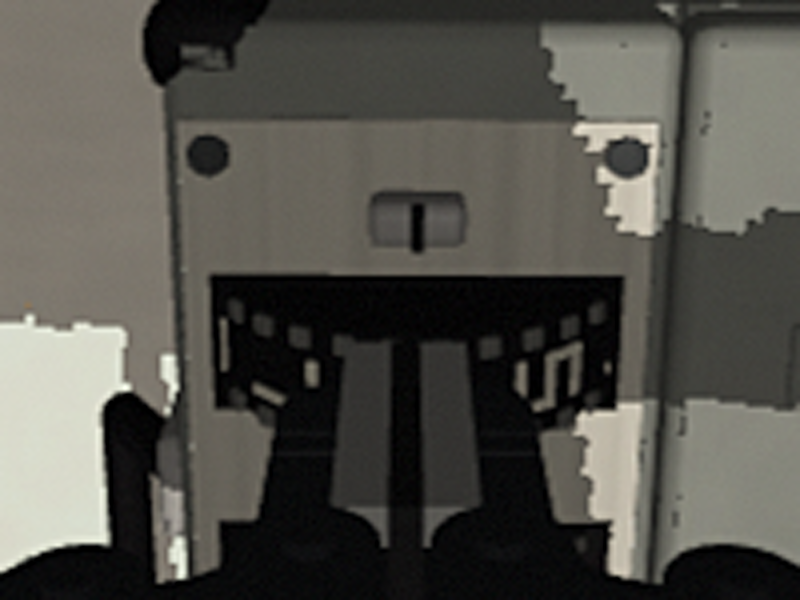

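>>> {"op": "arm_command", "data": {"increments": [0, 3, 0, 0, 0, 0, 0, 2, 0, 0, 0, 0, 0, 0, 0, 0, 0, 0, 0, 0, 0, 0, 0, 0]}}

```text
time_s: 9.98
eef_pos: [0.5058, 0.0532, 0.0749]
orientation: [-0.536, 0.461, -0.461, 0.537]
force: [0.2, -0.3, 1.8]
grip_width: -0.0005
```

>>> {"op": "arm_command", "data": {"increments": [0, 0.5, 0, 0, 0, 0, 0, 0.3, 0, 0, 0, 0, 0, 0, 0, 0, 0, 0]}}

```text
time_s: 10.23
eef_pos: [0.5059, 0.0532, 0.0742]
orientation: [-0.536, 0.46, -0.461, 0.537]
force: [-0.6, -0.4, 4.2]
grip_width: -0.0004
```

>>> {"op": "arm_command", "data": {"increments": [0, 0.5, 0, 0, 0, 0, 0, 0.3, 0, 0, 0, 0, 0, 0, 0, 0, 0, 0]}}

```text
time_s: 10.48
eef_pos: [0.5061, 0.0532, 0.0736]
orientation: [-0.536, 0.46, -0.461, 0.537]
force: [-0.5, -1.5, 7.4]
grip_width: -0.0002
```

>>> {"op": "arm_command", "data": {"increments": [0, 0.6, 0, 0, 0, 0, 0, 0, 0, 0, 0, 0, 0, 0, 0, 0, 0, 0]}}

```text
time_s: 10.73
eef_pos: [0.5062, 0.0532, 0.0732]
orientation: [-0.536, 0.46, -0.461, 0.537]
force: [0.1, -0.1, 9.0]
grip_width: 0.0001
```

>>> {"op": "arm_command", "data": {"increments": [0, 0.6, 0, 0, 0, 0, 0, 0, 0, 0, 0, 0, 0, 0, 0, 0, 0, 0]}}

```text
time_s: 10.98
eef_pos: [0.5064, 0.0532, 0.0728]
orientation: [-0.536, 0.46, -0.461, 0.537]
force: [-1.1, 0.3, 9.6]
grip_width: 0.0002
```

>>> {"op": "arm_command", "data": {"increments": [0, -5, 0, 0, 0, 0, 0, 0, 4, 0, 0, 0, 0, 0, 4, 0, 0, 0, 0, 2, 0, 0, 0, 0, 0, 1, 0, 0, 0, 0, 0, 1, 0, 0, 0, 0, 0, 0, 0, 0, 0, 0, 0, 0, 0, 0, 0, 0]}}

```text
time_s: 11.65
eef_pos: [0.5143, 0.0545, 0.0734]
orientation: [-0.536, 0.46, -0.461, 0.537]
force: [0.7, -0.4, 8.2]
grip_width: -0.0003
```

```bash
python3 st.py
```

```text
t 11.65 case off mm 8.7 36.13 z 73.38 F [ 0.67 -0.42  8.22]
```

>>> {"op": "arm_command", "data": {"increments": [0, -0.4, -1, 0, 0, 0, 0, 0, -2, 0, 0, 0, 0, 0, -2, 0, 0, 0, 0, 0, -2, 0, 0, 0, 0, 0, -2, 0, 0, 0, 0, 0, -2, 0, 0, 0, 0, 0, -2, 0, 0, 0, 0, 0, -2, 0, 0, 0, 0, 0, -2, 0, 0, 0, 0, 0, -1, 0, 0, 0, 0, 0, 0, 0, 0, 0]}}

```text
time_s: 12.57
eef_pos: [0.4961, 0.0518, 0.0736]
orientation: [-0.536, 0.46, -0.461, 0.537]
force: [0.3, 0.1, 4.4]
grip_width: 0.0
```

```bash
python3 st.py;python3 tip.py w5
```

```text
t 12.5667 case off mm -9.7 36.1 z 73.56 F [0.27 0.15 4.37]
225 x -9.1 y 55.1 z 80.6 | 228 x -9.1 y 53.6 z 80.9 | 231 x -9.0 y 51.4 z 79.2 | 234 x -9.0 y 50.3 z 80.4 | 237 x -9.0 y 48.6 z 80.1 | 240 x -9.0 y 46.9 z 79.9 | 243 x -9.0 y 45.4 z 80.1 | 246 x -9.0 y 44.2 z 81.1 | 249 x -9.0 y 44.0 z 84.3 | 252 x -9.0 y 43.9 z 87.4 | 255 x -9.1 y 44.2 z 91.5 | 258 x -9.2 y 47.7 z 102.0 | 261 x -9.3 y 47.6 z 104.8 | 264 x -9.3 y 46.7 z 105.7 | 267 x -9.3 y 47.8 z 110.8 | 270 x -9.3 y 47.2 z 112.1 | 273 x -9.4 y 47.6 z 115.4 | 276 x -9.4 y 47.3 z 117.4 | 279 x -9.4 y 47.1 z 119.3 | 282 x -9.4 y 47.7 z 122.8 | 285 x -9.5 y 48.1 z 125.6 | 288 x -9.5 y 47.6 z 126.9 |
```

View pics/w5z.png

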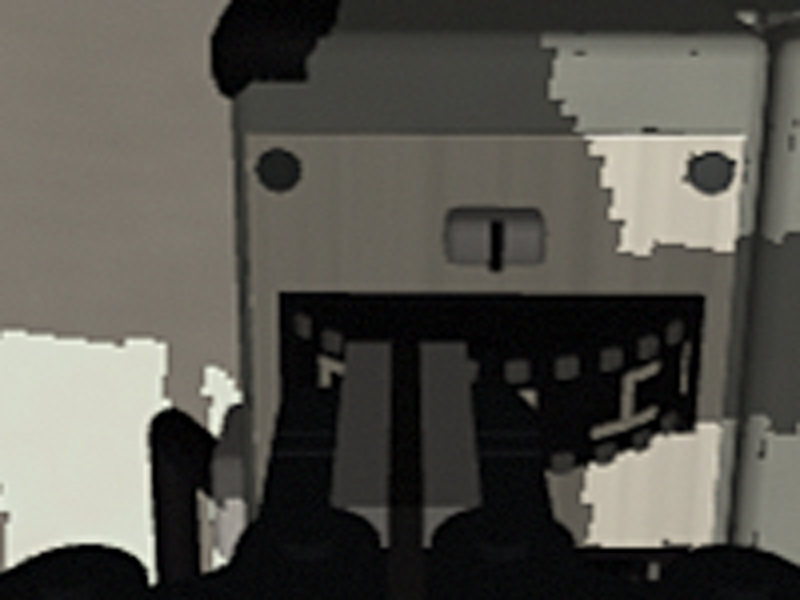

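>>> {"op": "arm_command", "data": {"increments": [0, -3, 0, 0, 0, 0, 0, -2, 0, 0, 0, 0, 0, 0, 6, 0, 0, 0, 0, 0, 6, 0, 0, 0, 0, 0, 6, 0, 0, 0, 0, 2, 0, 0, 0, 0, 0, 1, 0, 0, 0, 0, 0, 1, 0, 0, 0, 0, 0, 0.8, 0, 0, 0, 0, 0, 0, 0, 0, 0, 0, 0, 0, 0, 0, 0, 0]}}

```text
time_s: 13.53
eef_pos: [0.5139, 0.0544, 0.074]
orientation: [-0.536, 0.46, -0.461, 0.537]
force: [-0.0, 0.6, 5.8]
grip_width: -0.0
```

```bash
python3 st.py
```

```text
t 13.5333 case off mm 8.29 36.12 z 73.98 F [-0.    0.6   5.78]
```

>>> {"op": "arm_command", "data": {"increments": [0, 0.3, -1, 0, 0, 0, 0, 0, -2, 0, 0, 0, 0, 0, -2, 0, 0, 0, 0, 0, -2, 0, 0, 0, 0, 0, -2, 0, 0, 0, 0, 0, -2, 0, 0, 0, 0, 0, -2, 0, 0, 0, 0, 0, -2, 0, 0, 0, 0, 0, -2, 0, 0, 0, 0, 0, -1, 0, 0, 0, 0, 0, 0, 0, 0, 0]}}

```text
time_s: 14.45
eef_pos: [0.496, 0.0518, 0.0737]
orientation: [-0.536, 0.46, -0.461, 0.537]
force: [0.5, 0.3, 4.8]
grip_width: -0.0002
```

>>> {"op": "arm_command", "data": {"increments": [0, -3, 0, 0, 0, 0, 0, -7, 0, 0, 0, 0, 0, -20, 0, 0, 0, 0, 20, -20, 10, 0, 0, 0, 20, -20, 8, 0, 0, 0, 14, 0, 0, 0, 0, 0, 0, 0, 0, 0, 0, 0, 0, 0, 0, 0, 0, 0]}}

```text
time_s: 15.12
eef_pos: [0.5213, 0.0004, 0.1431]
orientation: [0.536, -0.461, 0.461, -0.536]
force: [-0.3, 0.8, -0.3]
grip_width: -0.0002
```

```bash
python3 st.py;python3 - <<'E'
from unwrap import *
p=snap('wrist','w6.png'); unwrap(p,'u6.png')
E
```

```text
t 15.1167 case off mm 7.74 -18.38 z 143.15 F [-0.28  0.84 -0.34]
```

View pics/u6.png

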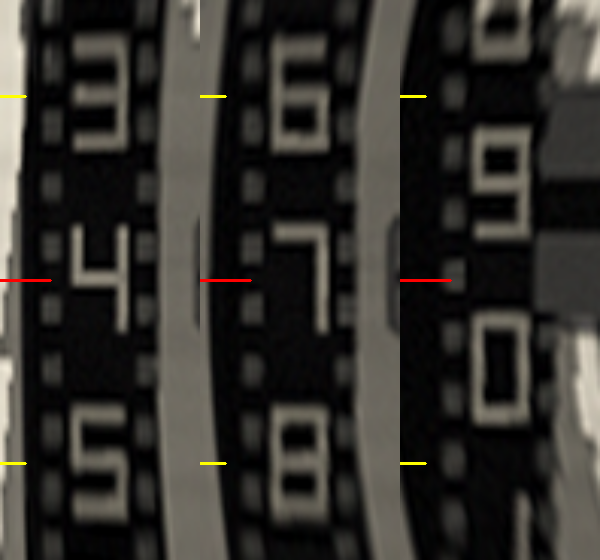

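View pics/w6.png

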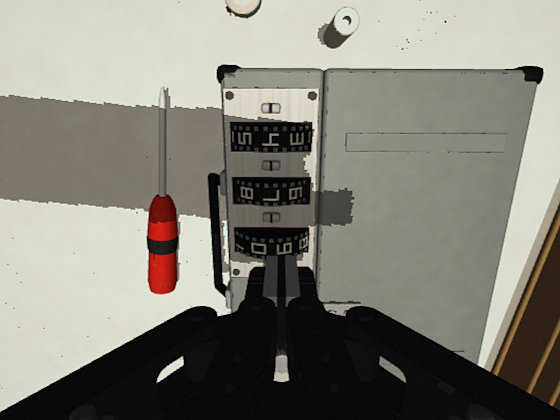

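>>> {"op": "arm_command", "data": {"increments": [9, 5, -8, 0, 0, 0, 8.6, 15, -8.3, 0, 0, 0, 0, 20, 0, 0, 0, 0, 0, 15, 0, 0, 0, 0, 0, 6, 0, 0, 0, 0, 0, 3, 0, 0, 0, 0, 0, 0, 0, 0, 0, 0, 0, 0, 0, 0, 0, 0, 0, 0, 0, 0, 0, 0]}}

```text
time_s: 15.92
eef_pos: [0.5088, -0.0188, 0.08]
orientation: [-0.536, 0.46, -0.461, 0.537]
force: [0.2, 0.8, -0.9]
grip_width: -0.0001
```

```bash
python3 st.py
```

```text
t 15.9167 case off mm -7.52 -35.55 z 79.95 F [ 0.18  0.75 -0.93]
```

>>> {"op": "arm_command", "data": {"increments": [0, 1, -0.5, 0, 0, 0, 0, 1, 0, 0, 0, 0, 0, 1, 0, 0, 0, 0, 0, 0, 0, 0, 0, 0, 0, 0, 0, 0, 0, 0]}}

```text
time_s: 16.33
eef_pos: [0.5076, -0.019, 0.0761]
orientation: [0.537, -0.461, 0.461, -0.536]
force: [-0.9, 1.0, 0.1]
grip_width: -0.0003
```

>>> {"op": "arm_command", "data": {"increments": [0, 1, 0, 0, 0, 0, 0, 0, 0, 0, 0, 0, 0, 0, 0, 0, 0, 0]}}

```text
time_s: 16.58
eef_pos: [0.508, -0.019, 0.0754]
orientation: [-0.536, 0.46, -0.461, 0.537]
force: [-0.7, -0.3, 3.7]
grip_width: -0.0001
```

>>> {"op": "arm_command", "data": {"increments": [0, 0.7, 0, 0, 0, 0, 0, 0.5, 0, 0, 0, 0, 0, 0, 0, 0, 0, 0, 0, 0, 0, 0, 0, 0]}}

```text
time_s: 16.92
eef_pos: [0.5082, -0.0189, 0.0745]
orientation: [-0.536, 0.46, -0.461, 0.537]
force: [-1.1, 0.7, 8.0]
grip_width: -0.0001
```

>>> {"op": "arm_command", "data": {"increments": [0, 0, 2, 0, 0, 0, 0, 0, 2, 0, 0, 0, 0, 0, 2, 0, 0, 0, 0, 0, 2, 0, 0, 0, 0, 0, 2, 0, 0, 0, 0, 0, 2, 0, 0, 0, 0, 0, 2, 0, 0, 0, 0, 0, 0, 0, 0, 0]}}

```text
time_s: 17.58
eef_pos: [0.5226, -0.0168, 0.0747]
orientation: [-0.536, 0.46, -0.461, 0.537]
force: [0.1, -0.6, 7.1]
grip_width: -0.0001
```

```bash
python3 st.py;python3 tip.py w7 >/dev/null
```

```text
t 17.5833 case off mm 6.42 -35.65 z 74.66 F [ 0.09 -0.62  7.06]
```

View pics/w7z.png

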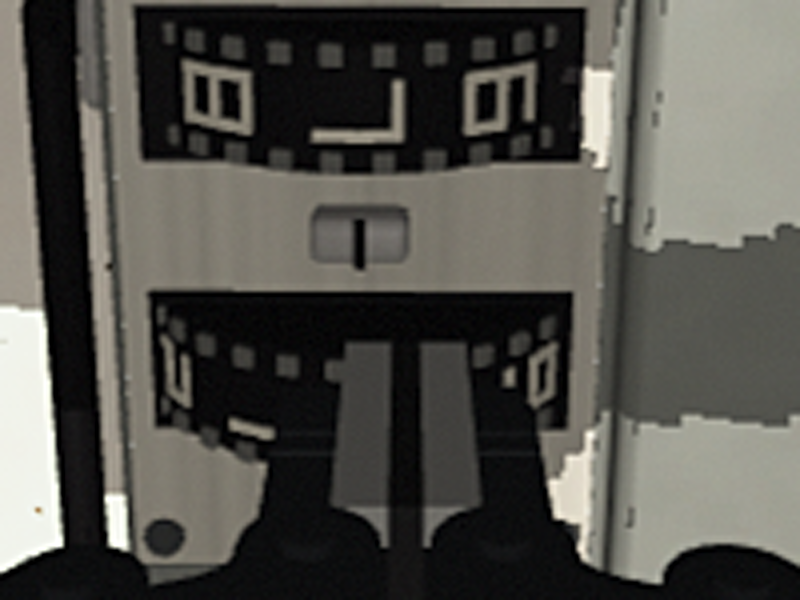

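>>> {"op": "arm_command", "data": {"increments": [0, -3, 0, 0, 0, 0, 0, -12, 0, 0, 0, 0, 0, -20, 0, 0, 0, 0, -9, -20, 0, 0, 0, 0, -9, -14, 0, 0, 0, 0, 0, 0, 0, 0, 0, 0, 0, 0, 0, 0, 0, 0]}}

```text
time_s: 18.22
eef_pos: [0.519, 0.0013, 0.1431]
orientation: [-0.536, 0.46, -0.461, 0.537]
force: [-0.1, 0.2, -0.2]
grip_width: 0.0002
```

```bash
python3 st.py;python3 - <<'E'
from unwrap import *
p=snap('wrist','w8.png'); unwrap(p,'u8.png')
E
```

```text
t 18.2167 case off mm 5.58 -17.24 z 143.12 F [-0.07  0.22 -0.23]
```

View pics/u8.png

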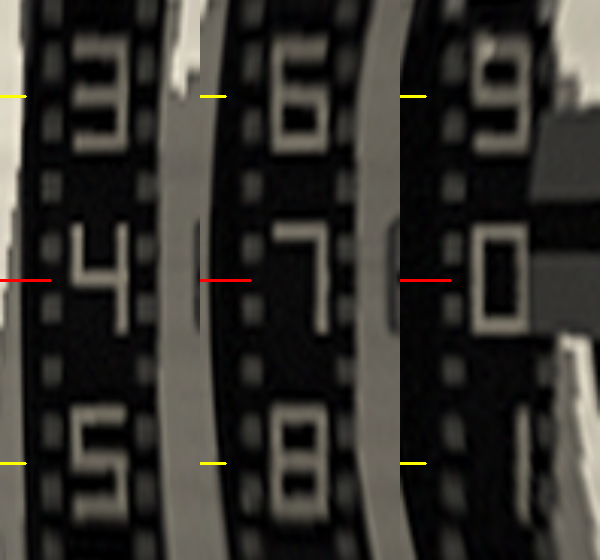

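>>> {"op": "arm_command", "data": {"increments": [9, 5, -7, 0, 0, 0, 9.2, 15, -7.4, 0, 0, 0, 0, 20, 0, 0, 0, 0, 0, 18, 0, 0, 0, 0, 0, 6, 0, 0, 0, 0, 0, 2, 0, 0, 0, 0, 0, 1, 0, 0, 0, 0, 0, 1, 0, 0, 0, 0, 0, 0.6, 0, 0, 0, 0, 0, 0, 0, 0, 0, 0, 0, 0, 0, 0, 0, 0]}}

```text
time_s: 19.18
eef_pos: [0.508, -0.0197, 0.0751]
orientation: [-0.536, 0.46, -0.461, 0.537]
force: [-1.4, -3.5, 4.5]
grip_width: 0.0
```

```bash
python3 st.py
```

```text
t 19.1833 case off mm -8.45 -36.33 z 75.1 F [-1.44 -3.45  4.54]
```

Press a little more and roll one click away.

>>> {"op": "arm_command", "data": {"increments": [0, 0.6, 0, 0, 0, 0, 0, 0.4, 1, 0, 0, 0, 0, 0, 2, 0, 0, 0, 0, 0, 2, 0, 0, 0, 0, 0, 2, 0, 0, 0, 0, 0, 2, 0, 0, 0, 0, 0, 2, 0, 0, 0, 0, 0, 2, 0, 0, 0, 0, 0, 2, 0, 0, 0, 0, 0, 2, 0, 0, 0, 0, 0, 1, 0, 0, 0, 0, 0, 0, 0, 0, 0]}}

```text
time_s: 20.18
eef_pos: [0.5267, -0.0168, 0.0745]
orientation: [-0.536, 0.46, -0.462, 0.537]
force: [1.1, -3.9, 7.0]
grip_width: 0.0001
```

>>> {"op": "arm_command", "data": {"increments": [0, -3, 0, 0, 0, 0, 0, -2.5, 0, 0, 0, 0, 0, 0, -6, 0, 0, 0, 0, 0, -6, 0, 0, 0, 0, 0, -6, 0, 0, 0, 0, 2, 0, 0, 0, 0, 0, 1, 0, 0, 0, 0, 0, 1, 0, 0, 0, 0, 0, 0.6, 0, 0, 0, 0, 0, 0, 0, 0, 0, 0, 0, 0, 0, 0, 0, 0]}}

```text
time_s: 21.1
eef_pos: [0.5075, -0.0192, 0.0745]
orientation: [-0.536, 0.461, -0.461, 0.536]
force: [-3.0, 0.2, 6.2]
grip_width: 0.0002
```

```bash
python3 st.py
```

```text
t 21.1 case off mm -8.82 -35.79 z 74.53 F [-2.95  0.21  6.22]
```

```bash
python3 tip.py w9 >/dev/null
```

```text
(no output)
```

View pics/w9z.png

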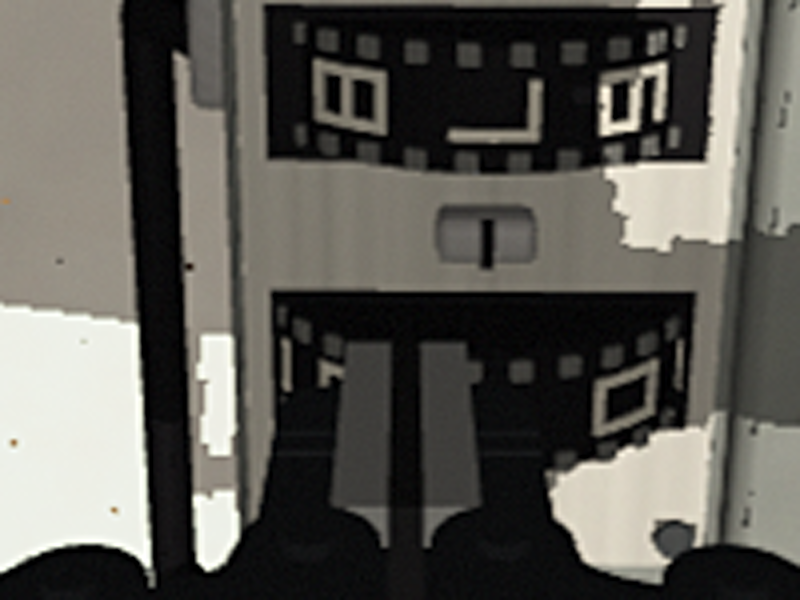

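>>> {"op": "arm_command", "data": {"increments": [0, 0.3, 0, 0, 0, 0, 0, 0, 2, 0, 0, 0, 0, 0, 2, 0, 0, 0, 0, 0, 2, 0, 0, 0, 0, 0, 2, 0, 0, 0, 0, 0, 2, 0, 0, 0, 0, 0, 2, 0, 0, 0, 0, 0, 2, 0, 0, 0, 0, 0, 2, 0, 0, 0, 0, 0, 2, 0, 0, 0, 0, 0, 0, 0, 0, 0]}}

```text
time_s: 22.07
eef_pos: [0.5264, -0.0164, 0.0746]
orientation: [-0.536, 0.46, -0.461, 0.537]
force: [-0.1, 0.2, 7.1]
grip_width: 0.0002
```

>>> {"op": "arm_command", "data": {"increments": [0, -3, 0, 0, 0, 0, 0, -12, 0, 0, 0, 0, 0, -20, 0, 0, 0, 0, 0, -20, -10, 0, 0, 0, -15, -30, -10, 0, 0, 0, -10, -10, 0, 0, 0, 0, 0, 0, 0, 0, 0, 0, 0, 0, 0, 0, 0, 0]}}

```text
time_s: 22.73
eef_pos: [0.502, 0.0057, 0.1695]
orientation: [-0.536, 0.46, -0.461, 0.537]
force: [0.3, -0.6, -0.3]
grip_width: -0.0004
```

```bash
python3 st.py;python3 - <<'E'
from unwrap import *
p=snap('wrist','w10.png'); unwrap(p,'u10.png')
import pickle; pickle.dump(p,open('w10.pkl','wb'))
print([ (q['position'],q['confidence']) for q in r.landmark_of('knob_home',p)])
E
```

```text
t 22.7333 case off mm -10.61 -10.31 z 169.55 F [ 0.3  -0.59 -0.27]
[([296.8, 147.0], 0.66)]
```

View pics/u10.png

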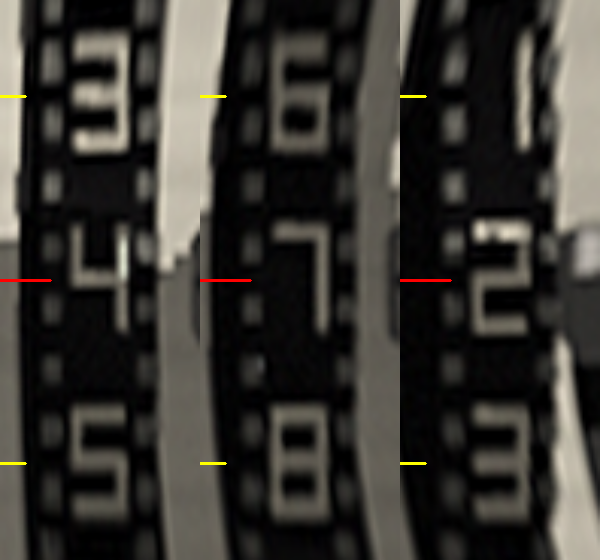

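View pics/w10.png

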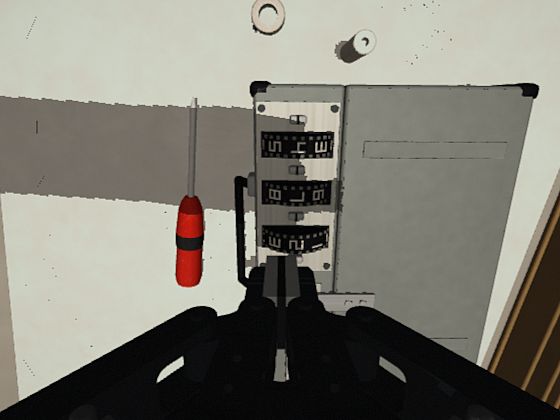

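>>> {"op": "arm_command", "data": {"increments": [15, 0, 5, 0, 0, 0, 30, 0, 5, 0, 0, 0, 35, 0, 8, 0, 0, 0, 35, 0, 0, 0, 0, 0, 20, 0, 0, 0, 0, 0, 10, 0, 0, 0, 0, 0, 0, 0, 0, 0, 0, 0, 0, 0, 0, 0, 0, 0]}}

```text
time_s: 23.5
eef_pos: [0.5409, -0.1348, 0.1679]
orientation: [0.537, -0.461, 0.46, -0.536]
force: [0.6, -0.4, 0.1]
grip_width: 0.0001
```

```bash
python3 st.py;python3 - <<'E'
from unwrap import *
p=snap('wrist','w11.png')
i=p['image'][100:310,180:460,::-1]; cv2.imwrite('pics/w11z.png',cv2.resize(i,None,fx=2.85,fy=2.85,interpolation=cv2.INTER_CUBIC))
print(proj(p,pt(.008,-.120,.1085)),[ (q['position'],q['confidence']) for q in r.landmark_of('knob_home',p)])
c=r.cut_out('bolt',p)
if c: 
    print(c[0]['confidence'],c[0]['box'])
l,t,R_,b=(int(v) for v in c[0]['box']) if c else (260,150,330,240)
pts=[]
for v in range(max(t-5,0),b+5):
    for u in range(l-5,R_+5):
        if p['range_z'][v,u]>0:
            w=toworld(p,u,v)
            d=w-np.array([W[0],W[1],0]); pts.append((d@ex*1e3,d@ey*1e3,w[2]*1e3))
pts=np.array(pts); m=(pts[:,2]>102)&(pts[:,2]<115)
print(m.sum(),pts[m].min(0),pts[m].max(0),np.median(pts[m],0))
print(proj(p,r.read_state()['eef_pos']))
E
```

```text
t 23.5 case off mm 7.3 -155.03 z 167.9 F [ 0.59 -0.37  0.06]
[283.51013095 167.27766846] [([283.3, 165.9], 0.67)]
0.96 [266.3, 102.7, 299.9, 189.1]
545 [  -1.03649276 -128.9615088   102.24341715] [  16.35805737 -111.06234575  109.85626974] [   7.65614099 -119.31182517  107.76385841]
[283.51261204 252.79244557]
```

View pics/w11z.png

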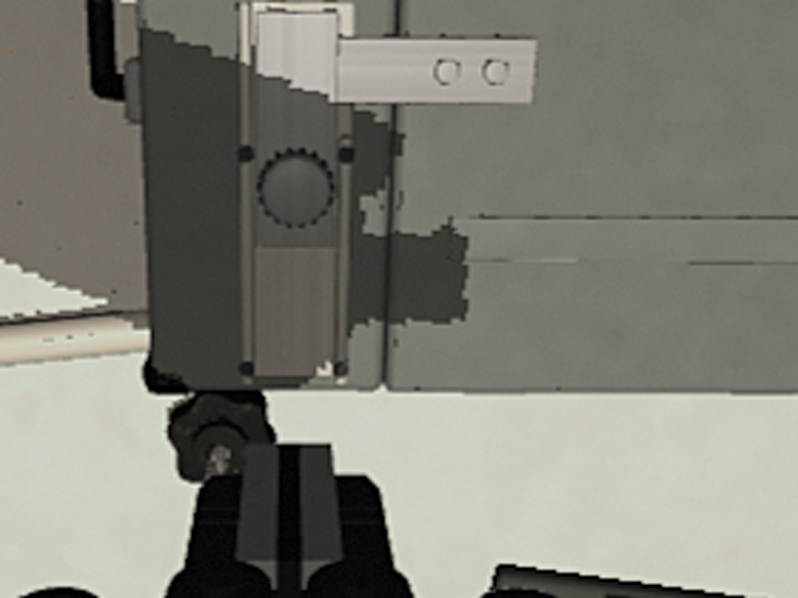

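Run:
```python
from unwrap import *
p=snap('wrist')
for zx,zy in [(360,70),(420,70),(300,30),(300,80),(300,120),(300,140),(346,152),(350,110),(297,290),(245,50)]:
    w=toworld(p,180+zx/2.85,100+zy/2.85); d=w-np.array([W[0],W[1],0]); print(zx,zy,(d@ex*1e3).round(1),(d@ey*1e3).round(1),(w[2]*1e3).round(1))
```

```text
360 70 24.7 -92.9 82.8
420 70 39.3 -92.6 85.0
300 30 9.6 -83.3 89.1
300 80 9.7 -95.0 88.4
300 120 9.8 -104.8 87.2
300 140 9.9 -109.5 88.8
346 152 21.4 -112.5 87.9
350 110 22.8 -103.2 78.2
297 290 9.7 -151.0 79.2
245 50 -3.7 -88.1 87.4
```

>>> {"op": "arm_command", "data": {"increments": [-15, 0, -1, 0, 0, 0, -25, 0, -2, 0, 0, 0, -18, 0, -1, 0, 0, 0, -4, 10, 0, 0, 0, 0, 0, 20, 0, 0, 0, 0, 0, 20, 0, 0, 0, 0, 0, 12, 0, 0, 0, 0, 0, 5, 0, 0, 0, 0, 0, 0, 0, 0, 0, 0, 0, 0, 0, 0, 0, 0]}}

```text
time_s: 24.53
eef_pos: [0.5283, -0.0748, 0.1024]
orientation: [-0.536, 0.461, -0.461, 0.537]
force: [0.7, -0.2, 0.0]
grip_width: -0.0002
```

```bash
python3 st.py;python3 tip.py w12
```

```text
t 24.5333 case off mm 3.59 -93.86 z 102.35 F [ 0.71 -0.22  0.  ]
225 x 4.5 y -82.6 z 88.5 | 228 x 4.5 y -84.3 z 88.5 | 231 x 4.5 y -86.6 z 87.3 | 234 x 4.5 y -88.2 z 87.6 | 237 x 4.6 y -90.1 z 87.4 | 240 x 4.6 y -91.7 z 87.8 | 243 x 4.6 y -93.6 z 87.7 | 246 x 4.6 y -95.1 z 88.6 | 249 x 4.6 y -96.9 z 88.6 | 252 x 4.6 y -99.0 z 88.0 | 255 x 4.6 y -100.5 z 88.8 | 258 x 4.1 y -82.6 z 130.1 | 261 x 4.1 y -82.4 z 133.4 | 264 x 4.1 y -82.8 z 135.5 | 267 x 4.0 y -82.4 z 138.9 | 270 x 4.0 y -82.2 z 142.0 | 273 x 4.0 y -83.1 z 142.7 | 276 x 4.0 y -82.6 z 146.3 | 279 x 3.9 y -82.9 z 148.0 | 282 x 3.9 y -82.6 z 150.9 | 285 x 3.9 y -82.4 z 153.4 | 288 x 3.9 y -82.5 z 155.4 |
```

View pics/w12z.png

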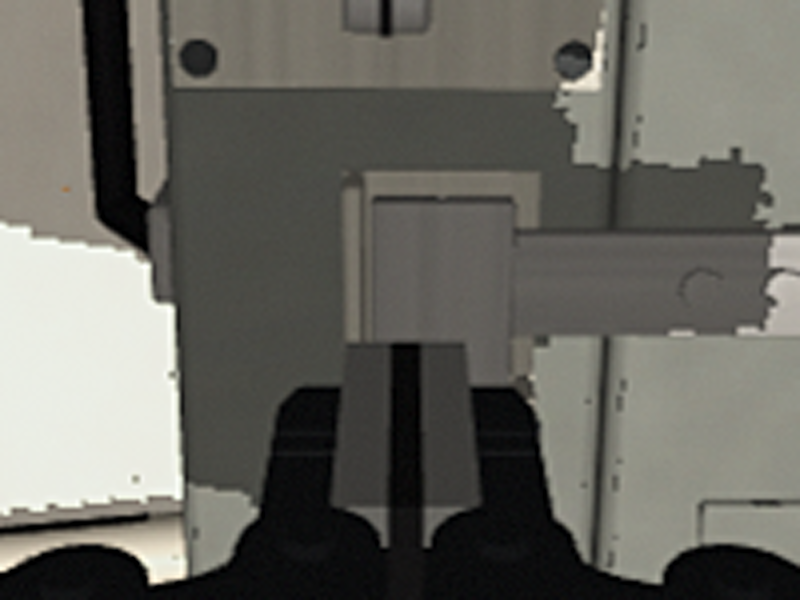

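>>> {"op": "arm_command", "data": {"increments": [0, 15, 0, 0, 0, 0, 0, 9, 0, 0, 0, 0, 0, 2, 0, 0, 0, 0, 2, 0, 0, 0, 0, 0, 2, 0, 0, 0, 0, 0, 1.5, 0, 0, 0, 0, 0, 1.5, 0, 0, 0, 0, 0, 1, 0, 0, 0, 0, 0, 0, 0, 0, 0, 0, 0, 0, 0, 0, 0, 0, 0]}}

```text
time_s: 25.42
eef_pos: [0.5295, -0.0824, 0.0762]
orientation: [-0.536, 0.46, -0.461, 0.537]
force: [0.8, 1.6, 1.6]
grip_width: 0.0001
```

```bash
python3 st.py
```

```text
t 25.4167 case off mm 3.68 -101.52 z 76.23 F [0.82 1.59 1.65]
```

>>> {"op": "arm_command", "data": {"increments": [1, 0, 0, 0, 0, 0, 1, 0, 0, 0, 0, 0, 1, 0, 0, 0, 0, 0, 1, 0, 0, 0, 0, 0, 0, 0, 0, 0, 0, 0]}}

```text
time_s: 25.83
eef_pos: [0.53, -0.0868, 0.076]
orientation: [-0.536, 0.461, -0.461, 0.537]
force: [0.7, 2.7, 1.3]
grip_width: -0.0003
```

```bash
python3 st.py
```

```text
t 25.8333 case off mm 3.56 -105.91 z 76.01 F [0.67 2.68 1.29]
```

>>> {"op": "arm_command", "data": {"increments": [1.5, 0, 0, 0, 0, 0, 1.5, 0, 0, 0, 0, 0, 1.5, 0, 0, 0, 0, 0, 1.5, 0, 0, 0, 0, 0, 1.5, 0, 0, 0, 0, 0, 1.5, 0, 0, 0, 0, 0, 1.5, 0, 0, 0, 0, 0, 1.5, 0, 0, 0, 0, 0, 1.5, 0, 0, 0, 0, 0, 1.5, 0, 0, 0, 0, 0, 0, 0, 0, 0, 0, 0]}}

```text
time_s: 26.75
eef_pos: [0.532, -0.1019, 0.0759]
orientation: [0.536, -0.461, 0.461, -0.536]
force: [1.0, 1.3, 1.4]
grip_width: 0.0003
```

```bash
python3 st.py
```

```text
t 26.75 case off mm 3.34 -121.22 z 75.88 F [1.   1.27 1.37]
```

>>> {"op": "arm_command", "data": {"increments": [1.5, 0, 0, 0, 0, 0, 1.5, 0, 0, 0, 0, 0, 1.5, 0, 0, 0, 0, 0, 1.5, 0, 0, 0, 0, 0, 1, 0, 0, 0, 0, 0, 1, 0, 0, 0, 0, 0, 0, 0, 0, 0, 0, 0]}}

```text
time_s: 27.33
eef_pos: [0.5331, -0.1097, 0.0758]
orientation: [0.537, -0.461, 0.461, -0.536]
force: [-0.2, 1.1, 1.1]
grip_width: -0.0001
```

```bash
python3 st.py; python3 tip.py w13 >/dev/null
```

```text
t 27.3333 case off mm 3.29 -129.1 z 75.82 F [-0.18  1.12  1.14]
```

View pics/w13.png

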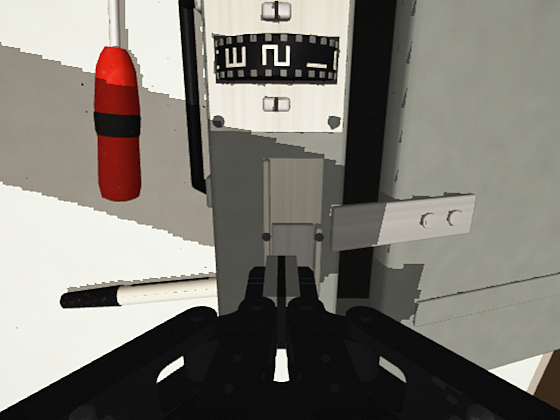

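>>> {"op": "arm_command", "data": {"increments": [1, 0, 0, 0, 0, 0, 1, 0, 0, 0, 0, 0, 0, 0, 0, 0, 0, 0, 0, 0, 0, 0, 0, 0]}}

```text
time_s: 27.72
eef_pos: [0.5334, -0.1115, 0.0758]
orientation: [0.537, -0.461, 0.461, -0.536]
force: [-0.6, 1.2, 1.0]
grip_width: 0.0001
```

```bash
python3 st.py
```

```text
t 27.7167 case off mm 3.31 -130.89 z 75.81 F [-0.62  1.18  0.97]
```

>>> {"op": "arm_command", "data": {"increments": [-2, 0, 0, 0, 0, 0, -2, 0, -2, 0, 0, 0, 0, -10, -2, 0, 0, 0, 0, -25, 0, 0, 0, 0, 0, -35, 0, 0, 0, 0, 0, -35, 0, 0, 0, 0, 0, -20, -20, 0, 0, 0, 0, 0, -25, 0, 0, 0, 0, 0, 0, 0, 0, 0, 0, 0, 0, 0, 0, 0, 0, 0, 0, 0, 0, 0]}}

```text
time_s: 28.63
eef_pos: [0.4846, -0.1147, 0.2012]
orientation: [-0.536, 0.46, -0.461, 0.537]
force: [1.0, 0.7, -0.9]
grip_width: 0.0003
```

```bash
python3 st.py
python3 - <<'E'
from unwrap import *
snap('wrist','w14.png'); p=snap('side','s14.png')
i=p['image'][110:260,220:400,::-1]; cv2.imwrite('pics/s14z.png',cv2.resize(i,None,fx=4,fy=4,interpolation=cv2.INTER_CUBIC))
E
```

```text
t 28.6333 case off mm -45.39 -126.95 z 201.24 F [ 1.04  0.68 -0.9 ]
```

View pics/w14.png

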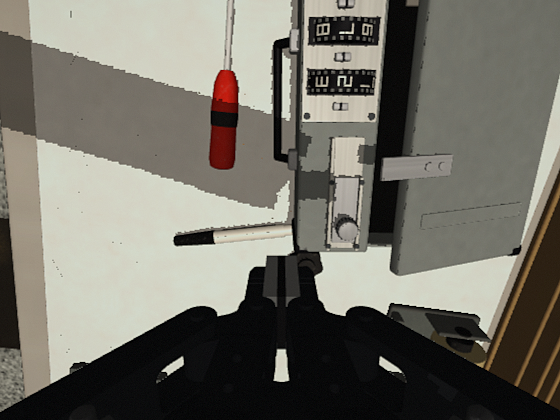

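View pics/s14z.png

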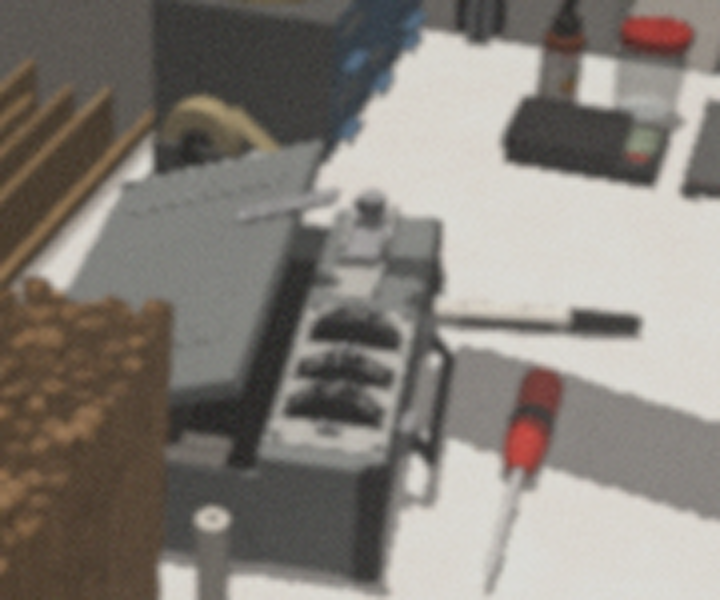

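>>> {"op": "arm_command", "data": {"increments": [-20, 0, 0, 0, 0, 0, -30, 0, 0, 0, 0, 0, -35, 0, 0, 0, 0, 0, -25, 0, 0, 0, 0, 0, 0, 0, 0, 0, 0, 0, 0, 0, 0, 0, 0, 0, 0, 0, 0, 0, 0, 0]}}

```text
time_s: 29.32
eef_pos: [0.4681, -0.0066, 0.2006]
orientation: [0.537, -0.461, 0.461, -0.536]
force: [-0.4, -0.9, 0.0]
grip_width: -0.0002
```

```bash
python3 st.py
python3 - <<'E'
from unwrap import *
p=snap('wrist','w15.png'); unwrap(p,'u15.png')
V,U=np.mgrid[0:250:2,0:560:2]
P=np.array([toworld(p,u,v) for u,v in zip(U.ravel(),V.ravel())]); d=P-np.array([W[0],W[1],0])
X,Y,Z=d@ex*1e3,d@ey*1e3,P[:,2]*1e3
m=(Z>84)&(Z<140)&(X>45)&(X<150)&(Y>-60)&(Y<60); c=np.polyfit(X[m],Z[m],1); print('lid angle',np.arctan(-c[0]),m.sum())
k=(Z>102)&(Z<115)&(abs(X-8)<12)&(Y<-130)&(Y>-170); print('knob y',Y[k].mean() if k.any() else None,k.sum())
E
```

```text
t 29.3167 case off mm -45.92 -17.56 z 200.59 F [-0.41 -0.88  0.01]
lid angle 0.3474020010086949 4078
knob y None 0
```

View pics/u15.png

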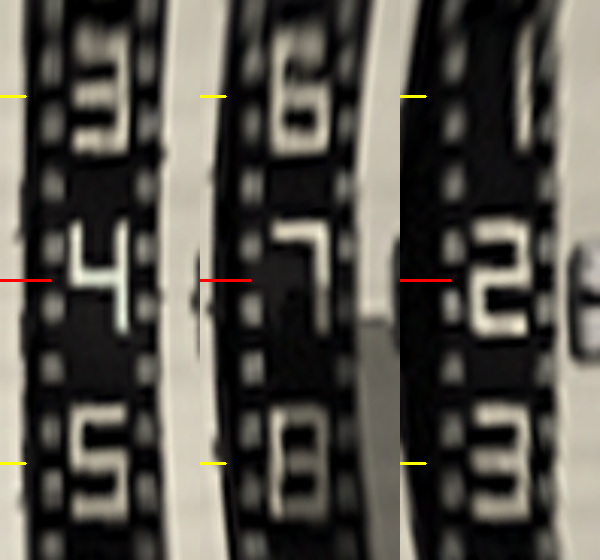

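All three wheels read 4 7 2, the lid is at 0.347 rad, and the arm is clear. I'm handing in.

```bash
python3 -c "
from rig import r
print(r.sign_off())"
```

```text
the job is handed in; nothing more can be done
None
```

The job is done and handed in at about 29 s. The lock reads 4 7 2, the bolt is drawn and the lid is up.

- **Wheels:** I rolled the left wheel two clicks toward the robot (6 to 4). The right wheel went from about 9½, where it stood half-way between clicks, through 0 and 1 to 2. The middle wheel was not touched and still shows 7. The highest press I read was 9.6 N.
- **Bolt:** I pushed the knob about 30 mm to the right with closed fingers. The highest sideways force I read was about 2.7 N, and I felt no jam or hard stop.
- **Final checks:** The last wrist picture shows 4 7 2 in line with the index marks. The depth image puts the lid at 0.347 rad. The arm is clear and the force reading is near zero.
- **Disagreements:**
  - The fingertips showed 22–26 mm above the reported TCP height in all three cameras. I used the cameras and felt for the contacts.
  - The final depth check of the knob position returned no points, so the bolt's travel rests on finger travel, a picture from just before that one and the popped lid.
  - I did not measure the other things on the table one by one. The arm made no contact with them.

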